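# Put the first-aid stool in order

## Robot

A 6-joint arm with a two-finger parallel gripper is mounted at the origin on the work surface. World frame = base frame: x ahead of the robot, y to its left, z up, the work surface at z = 0. Lengths are in m, angles in rad, forces in N, time in s.
With the tool pointing down it reaches from about 0.3 to 1 m from the base axis. Payload 5.1 kg.
Tool frame: the origin (TCP) lies at the very end of the fingers, on their centre line; the grasp point (between the pads) lies 19 mm behind it; x points along the fingers, z is the direction in which the jaws open and shut, and the axes are right-handed (so a half turn about x gives the same grasp; the last joint's range is limited). The gripper opens to 95 mm and grips with 3 to 60 N. Pads are 20 mm wide; open, the fingers measure 119 mm over their backs; the gripper's body (75 mm by 180 mm) begins 59 mm behind the grasp point.
Start: joints at [1.141, 0.124, 1.65, -0, 1.367, -0.083], TCP at [0.221, 0.611, 0.186] pointing down, gripper open.
Joint ranges: [-2.61, 2.61], [-1.02, 2.33], [0.03, 2.71], [-1.35, 4.49], [0.32, 2.68], [-2.91, 2.91]. Speed limits (rad/s): [2.57, 2.57, 3.14, 3.14, 3.14, 3.14].

## Interface

Orientations are given as a rotation vector (axis times angle).
In Python, from rig import readout, viewer, workorder gives the robot as it stands. The module is installed in compiled form; this text tells all that it offers.
- The arm moves only by the shell command python3 -m creep 'ROWS' [FORCE]. ROWS is JSON, a list of rows, each a list of 3 entries, a list of its own where there are three numbers: the closure, from 0 (fully open) to 1 (shut), then the shift along the tool's x, y, z in mm, then the turn about the tool's x in degrees. In form: [[gripper, [x, y, z], roll], ...]. A call has 1 to 10 rows; each row shifts and turns the pose as measured when the row begins, along the tool's axes as they then stand; what a row does not reach is not made up. A row lasts 1/12 s, in which the tool goes at most 41.7 mm and 7.16 degrees, less where a joint would pass 70% of its speed; a pose out of reach is approached as far as the arm can. A call is refused whole if a number of a shift passes 41.7 or a number of a turn 7.16, either way. A call with a gripper value outside its range is refused whole. The fingers move at their own pace and stop on an object; FORCE is the grip in N (left out, the last holds). Time passes only in rows, so rows that do not move let the fingers close. It gives the time, the measured TCP pose, the force and the opening at its end, in the units of the state.
- readout.observe(): the state, without advancing time (a new reading comes with each control period).
- viewer.read_camera(name): name is "scene" or "top" or "wrist"; returns a dict with "frame" (420x560x3 uint8, red, green, blue), "depth" (420x560 float32, m along the optical axis (not along the pixel's ray), 0 where there is no reading), "vfov" (degrees; the focal length in pixels is half the picture's height over the tangent of half this angle, whatever the lens; pixels are square), "cx", "cy" (the principal point, pixels), "R" (3x3) and "t" (3): a world point X has camera coordinates R X + t; the wrist camera has in their place "hand_eye" (4x4, takes a point from camera to tool coordinates, whose origin is the TCP and whose axes are the tool frame's). Camera axes: x right, y down, z forward; pixel columns grow to the right and rows downward; lengths in m; the calibration is good to about 2 mm. A picture is of the moment at which its call begins: read the wrist's pose just before it.
- workorder.finish_job(): hands the job in, once; it reports no verdict.
The state is a dict: "clock": time; "joint_positions": joint angles; "joint_velocities": joint speeds; "joint_torque": joint torques, N m; "position": TCP position; "eef_rot": TCP orientation; "ft_force": force on the tool from outside, world axes, zero at the start; "ft_torque": the same for the moment, N m; "grip_width": opening from 0.0 (shut) to 1.0 (fully open).
Only numpy, scipy, OpenCV 4.12 (cv2) and the standard library are available. Lean on these libraries where they do the work, as an engineer would, in place of code of your own. Each camera call takes 0.05 s, during which the arm holds its last target.

## Task

Put the stool top in order: hang every pail that is there by its handle on the hook marked with its own colour, stand both clip-lid jars upright in the orange tray with their labels squarely facing its white-striped edge, and lay the thermometer in the little drawer and push the drawer fully shut. Leave the other things where they are.

Things in the scene. Friction and masses are not known exactly. Their poses are not given: they have to be found in the camera images.
- pail_red: small red pail, loose, 140 g: open box 64 (x) by 100 (y) by 60 mm tall with a rigid arch handle; may be absent. Origin: centre of its underside, z up. Handle: level wooden bar along y, 100 long, 12 wide (x), 10 thick, its centre 125 mm up, on two posts at y = -47 and +47 (6 mm thick); clear opening under the bar 88 wide, 60 high. Same both ways round
- bar_red (a point): centre of the handle bar of the red pail; axes as the pail's
- hook_red (a point): seat for a bar, on top of the level arm (round steel, 8 mm) of the hook marked red on its root; fixed rack. Axes: the arm lies along x, its open end to -x; y along the rack; z up. 37 mm to -x the arm turns up to a tip 20 mm above the seat; 53 mm to +x it meets the crossbar (top 15 mm above the seat). Seats 250 mm above the surface, 120 mm apart
- pail_blue: small blue pail, loose, 140 g: open box 64 (x) by 100 (y) by 60 mm tall with a rigid arch handle; may be absent. Origin: centre of its underside, z up. Handle: level wooden bar along y, 100 long, 12 wide (x), 10 thick, its centre 125 mm up, on two posts at y = -47 and +47 (6 mm thick); clear opening under the bar 88 wide, 60 high. Same both ways round
- bar_blue (a point): centre of the handle bar of the blue pail; axes as the pail's
- hook_blue (a point): seat for a bar, on top of the level arm (round steel, 8 mm) of the hook marked blue on its root; fixed rack. Axes: the arm lies along x, its open end to -x; y along the rack; z up. 37 mm to -x the arm turns up to a tip 20 mm above the seat; 53 mm to +x it meets the crossbar (top 15 mm above the seat). Seats 250 mm above the surface, 120 mm apart
- pail_yellow: small yellow pail, loose, 140 g: open box 64 (x) by 100 (y) by 60 mm tall with a rigid arch handle; may be absent. Origin: centre of its underside, z up. Handle: level wooden bar along y, 100 long, 12 wide (x), 10 thick, its centre 125 mm up, on two posts at y = -47 and +47 (6 mm thick); clear opening under the bar 88 wide, 60 high. Same both ways round
- bar_yellow (a point): centre of the handle bar of the yellow pail; axes as the pail's
- hook_yellow (a point): seat for a bar, on top of the level arm (round steel, 8 mm) of the hook marked yellow on its root; fixed rack. Axes: the arm lies along x, its open end to -x; y along the rack; z up. 37 mm to -x the arm turns up to a tip 20 mm above the seat; 53 mm to +x it meets the crossbar (top 15 mm above the seat). Seats 250 mm above the surface, 120 mm apart
- jar_a: clip-lid glass jar with reddish brown contents, loose, about 150 to 310 g, 62 mm across, 66 mm tall, upright, straight-sided, heaviest low down. Origin: centre of its underside; z up. The paper label is on the side at the jar's own +x, 8 to 40 mm above the underside; the dark steel clip on the white lid points the same way. The lid is from 52 to 66 mm
- jar_b: clip-lid glass jar with green contents, loose, about 150 to 310 g, 62 mm across, 66 mm tall, upright, straight-sided, heaviest low down. Origin: centre of its underside; z up. The paper label is on the side at the jar's own +x, 8 to 40 mm above the underside; the dark steel clip on the white lid points the same way. The lid is from 52 to 66 mm
- tray: orange plastic tray, fixed, 110 mm (x) by 220 mm (y), walls 22 mm high and 5 mm thick, floor 5 mm above the origin. Origin: centre of its underside; z up. A white stripe runs along its long edge at +x
- tray_stripe (a point): middle of the tray's white-striped edge, on top of the wall at x = +55 mm of the tray; axes as the tray's
- thermometer: digital forehead thermometer lying flat, loose, about 90 g, 104 mm along its x, 34 mm (y), 26 mm thick. White with a screen, blue nose at +x. Origin: centre of its underside; z up. Either way round will do in the drawer
- drawer_floor (a point): on the drawer's inside floor, mid-width, 47 mm behind the inside of its front; moves with it. x points into the unit (the way to push shut), y along the width, z up. Inside, the drawer spans x -41 to +64, y -69 to +69 mm, walls 36 high, floor 22 above the surface. The white unit (180 wide, 80 tall) covers it beyond x = joint value minus 47 mm
- unit_drawer0_handle (a point): middle of the steel bar handle of the blue drawer front, 35 mm out from the front, 44 mm above the work surface, along the drawer's y, 90 mm long; axes as drawer_floor's
- unit_drawer0 (a joint): how far the drawer is pulled out, in m; 0 is shut; stays where it is left, slides with about 1 N; at most 0.093
- opener: steel bottle opener, flat, 127 x 38 x 5 mm, a loose bystander: leave alone. Origin: centre of its underside
- tumbler: green glass tumbler, 70 mm across, 85 mm tall, a loose bystander: leave alone. Origin: centre of its underside
- lotion: green lotion bottle, 60 mm across, 160 mm tall, a loose bystander: leave alone. Origin: centre of its underside
- tin: yellow-labelled tin, 70 mm across, 70 mm tall, a loose bystander: leave alone. Origin: centre of its underside
Mind the look-alikes: they are no part of the job. Of the things like the pail_yellow, leave any that is purple; of the rest the larger one is meant.

How it is judged:
At the end, for the whole second after the job is handed in: Each pail present hangs at rest, released, on its colour's hook, bar between tip and crossbar, within 30 mm sideways, leaning under 20 degrees; both jars upright in the tray, labels to the stripe within 17 degrees; thermometer flat in the drawer, which is shut within 6 mm (x of bar_red in the frame of hook_red between -0.03 and 0.05 m and y of bar_red in the frame of hook_red between -0.03 and 0.03 m and z of bar_red in the frame of hook_red between -0.003 and 0.014 m and angle between each of pail_red, pail_blue, pail_yellow's own z axis and vertical below 0.35 rad and linear speed of each of pail_red, pail_blue, pail_yellow, jar_a, jar_b below 0.05 m/s and contact force between each of pail_red, pail_blue, pail_yellow and the fingers below 0.1 N and x of bar_blue in the frame of hook_blue between -0.03 and 0.05 m and y of bar_blue in the frame of hook_blue between -0.03 and 0.03 m and z of bar_blue in the frame of hook_blue between -0.003 and 0.014 m and x of bar_yellow in the frame of hook_yellow between -0.03 and 0.05 m and y of bar_yellow in the frame of hook_yellow between -0.03 and 0.03 m and z of bar_yellow in the frame of hook_yellow between -0.003 and 0.014 m and x of jar_a in the frame of tray between -0.03 and 0.03 m and y of jar_a in the frame of tray between -0.082 and 0.082 m and z of jar_a in the frame of tray between 0.001 and 0.011 m and angle between each of jar_a, jar_b's own z axis and vertical below 0.1 rad and angle between the x axis of each of jar_a, jar_b and the x axis of tray, either way round below 0.3 rad and x of tray_stripe in the frame of jar_a above 0 m and x of jar_b in the frame of tray between -0.03 and 0.03 m and y of jar_b in the frame of tray between -0.082 and 0.082 m and z of jar_b in the frame of tray between 0.001 and 0.011 m and x of tray_stripe in the frame of jar_b above 0 m and x of thermometer in the frame of drawer_floor between -0.035 and 0.06 m and y of thermometer in the frame of drawer_floor between -0.055 and 0.055 m and z of thermometer in the frame of drawer_floor between -0.004 and 0.014 m and value of joint unit_drawer0 below 0.006 m); the robot touches nothing.
It fails at once if a bystander is shifted by more than 30 mm (distance of any of opener, tumbler, lotion, tin from where it was at the start of the episode above 0.03 m).
Of pail_red, pail_blue, pail_yellow only 2 to 3 are there at a start; the rules pass over those that are not, and their reading is None.
At some moment in a run one of jar_a, jar_b may be knocked a few centimetres aside while the robot is not near it.
It also fails if it takes over 208 s, if anything falls off the work surface, if the arm or the gripper's body presses on something with over 40 N, if the wrist force passes 120 N, or if a joint passes its speed limit or range.

## Working session

There is one attempt and no reset: what is moved stays moved. The work goes in short steps, Python scripts to look and compute and a shell command to move; the robot and the scene stay as the last step left them, time stands still between calls to the robot, and variables do not carry over. Pictures are saved under pics/ and viewed, and the job is handed in when it is done.

```bash
mkdir -p pics; ls; cat > h.py <<'E'
import numpy as np,cv2
from rig import readout,viewer,workorder
from scipy.spatial.transform import Rotation as Rn
def snap(name,fn):
    s=readout.observe(); c=viewer.read_camera(name)
    cv2.imwrite(fn,cv2.cvtColor(c["frame"],cv2.COLOR_RGB2BGR))
    return s,c
def world(s,c):
    d=c["depth"];h,w=d.shape;f=h/2/np.tan(np.radians(c["vfov"])/2)
    v,u=np.mgrid[:h,:w]
    P=np.stack([(u-c["cx"])/f*d,(v-c["cy"])/f*d,d],-1)
    if "R" in c and c["R"] is not None: W=(P-np.array(c["t"]))@np.array(c["R"])
    else:
        H=np.array(c["hand_eye"]);T=P@H[:3,:3].T+H[:3,3]
        R=Rn.from_rotvec(s["eef_rot"]).as_matrix();W=T@R.T+np.array(s["position"])
    W[d==0]=np.nan
    return W
E
python3 - <<'E'
from h import *
for n in ["scene","top","wrist"]:
    s,c=snap(n,f"pics/{n}0.png"); W=world(s,c); np.savez(f"{n}0.npz",W=W,f=c["frame"])
    print(n,c["vfov"],np.nanmin(W,(0,1)),np.nanmax(W,(0,1)))
print(s)
print(Rn.from_rotvec(s["eef_rot"]).as_matrix().round(3))
E
```

```text
pics
scene 44.09621727595413 [-1.58154287 -1.95350141 -0.77633661] [1.32425176 0.58616399 0.65044105]
top 43.021333343195344 [-0.31229229 -1.58243996 -0.78830042] [1.88239522 1.3600613  0.73035846]
wrist 60.769327812770044 [-0.05516413  0.28014382 -0.75988174] [0.95987331 1.3703563  0.3356362 ]
{'clock': 0.1, 'joint_positions': array([ 1.14139753e+00,  1.24475234e-01,  1.65152909e+00,  2.03271372e-06,
        1.36750474e+00, -8.25778893e-02]), 'joint_velocities': array([-0.00148631, -0.00034923, -0.00407658, -0.00046818, -0.00099068,
        0.00211817]), 'joint_torque': array([ 6.54170653e-04, -4.18878329e+01, -3.61097646e+01,  7.76983495e-02,
        4.61436971e-02, -7.05196294e-05]), 'position': array([0.22068942, 0.61071396, 0.18509208]), 'eef_rot': array([-0.95106059,  1.35524659,  0.94946255]), 'ft_force': array([ 0.11480648,  0.97039187, -0.87490378]), 'ft_torque': array([-0.02817892,  0.10401633, -0.00037477]), 'grip_width': 1.0028769485663485}
[[-0.001 -0.94   0.34 ]
 [-0.002  0.34   0.94 ]
 [-1.     0.    -0.002]]
```

View pics/scene0.png

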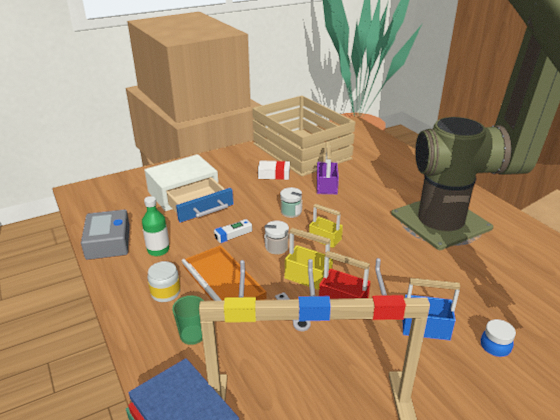

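View pics/top0.png

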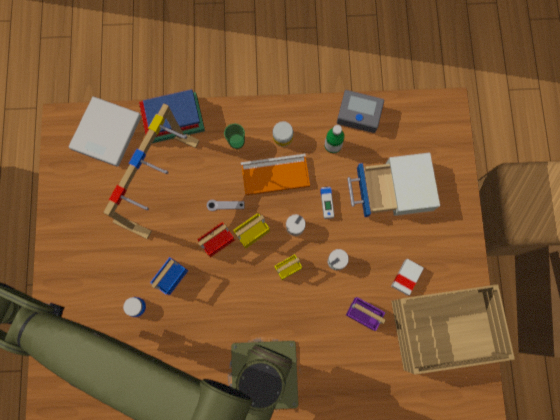

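View pics/wrist0.png

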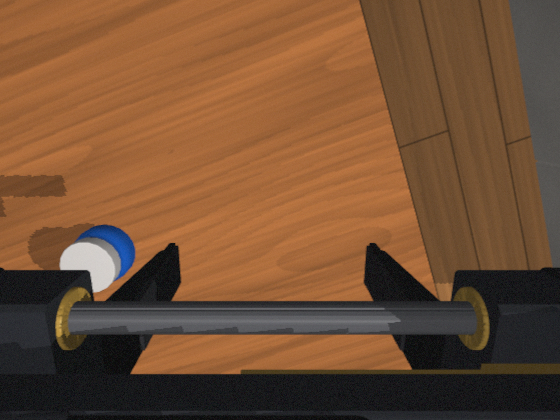

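```bash
python3 - <<'E'
from h import *
d=np.load("top0.npz");W=d["W"];f=d["f"]
hsv=cv2.cvtColor(f,cv2.COLOR_RGB2HSV)
for (u,v) in [(212,233),(215,240),(165,270),(248,224),(252,232),(286,263),(296,222),(335,260),(327,200),(275,175),(375,190),(352,190),(235,130),(283,130),(335,135),(225,205),(415,180),(160,122),(118,195),(137,158)]:
    print((u,v),W[v,u].round(3),hsv[v,u])
# bars
m=((W[...,2]>0.108)&(W[...,2]<0.142)).astype(np.uint8)
n,l,st,ce=cv2.connectedComponentsWithStats(m)
for i in range(1,n):
    if st[i,4]>15:
        P=W[l==i];c=np.median(P,0);uu,ss,vt=np.linalg.svd(P[:,:2]-P[:,:2].mean(0),full_matrices=False)
        pr=(P[:,:2]-c[:2])@vt[0]
        print("bar",ce[i].round(),st[i,4],c.round(3),"mid",(c[:2]+vt[0]*(pr.max()+pr.min())/2).round(3),"ang",np.degrees(np.arctan2(vt[0,1],vt[0,0])).round(1),"len",np.ptp(pr).round(3))
big=cv2.resize(f[80:320,90:480][:,:,::-1],None,fx=2.05,fy=2.05,interpolation=cv2.INTER_CUBIC)
cv2.imwrite("pics/topbig.png",big)
E
```

```text
(212, 233) [0.439 0.142 0.128] [ 17 102 123]
(215, 240) [0.436 0.149 0.003] [  2 246 138]
(165, 270) [0.33  0.287 0.125] [ 18 112 169]
(248, 224) [0.463 0.03  0.122] [ 18 123 139]
(252, 232) [0.458 0.025 0.004] [ 26 255 146]
(286, 263) [ 0.35  -0.084  0.005] [ 25 220 140]
(296, 222) [ 0.474 -0.122  0.064] [135   6  86]
(335, 260) [ 0.346 -0.239  0.069] [165   6  90]
(327, 200) [ 0.552 -0.229  0.026] [ 24  17 150]
(275, 175) [ 0.652 -0.059  0.003] [ 15 255 183]
(375, 190) [ 0.582 -0.393  0.017] [ 17 109 154]
(352, 190) [ 0.577 -0.312  0.047] [ 10  90 124]
(235, 130) [0.81  0.071 0.029] [ 51 123  54]
(283, 130) [ 0.789 -0.092  0.066] [ 30  11 169]
(335, 135) [ 0.744 -0.259  0.122] [ 64 159  64]
(225, 205) [ 0.556  0.114 -0.007] [175  10 146]
(415, 180) [ 0.596 -0.517  0.072] [ 30  16 188]
(160, 122) [0.757 0.275 0.257] [ 26 255 145]
(118, 195) [0.539 0.395 0.258] [  3 241 181]
(137, 158) [0.647 0.34  0.262] [107 216 163]
bar [174. 125.] 33 [0.797 0.257 0.126] mid [0.797 0.258] ang 115.4 len 0.023
bar [335. 135.] 111 [ 0.743 -0.256  0.117] mid [ 0.742 -0.258] ang -109.3 len 0.052
bar [249. 225.] 141 [0.459 0.026 0.129] mid [0.46  0.025] ang 123.4 len 0.1
bar [124. 220.] 26 [0.491 0.417 0.125] mid [0.491 0.417] ang 147.5 len 0.02
bar [212. 234.] 139 [0.435 0.141 0.129] mid [0.435 0.141] ang 123.2 len 0.098
bar [163. 273.] 150 [0.321 0.293 0.13 ] mid [0.321 0.293] ang 141.9 len 0.1
bar [463. 336.] 973 [ 0.085 -0.666  0.133] mid [ 0.076 -0.585] ang 96.6 len 0.305
bar [468. 289.] 24 [ 0.234 -0.629  0.137] mid [ 0.234 -0.628] ang -83.4 len 0.045
bar [483. 287.] 18 [ 0.238 -0.674  0.138] mid [ 0.238 -0.675] ang -83.0 len 0.04
bar [444. 292.] 19 [ 0.227 -0.554  0.139] mid [ 0.227 -0.554] ang 96.2 len 0.037
bar [422. 296.] 23 [ 0.219 -0.489  0.139] mid [ 0.219 -0.486] ang 95.8 len 0.04
bar [369. 312.] 145 [ 0.178 -0.326  0.129] mid [ 0.177 -0.327] ang -121.7 len 0.1
```

View pics/topbig.png

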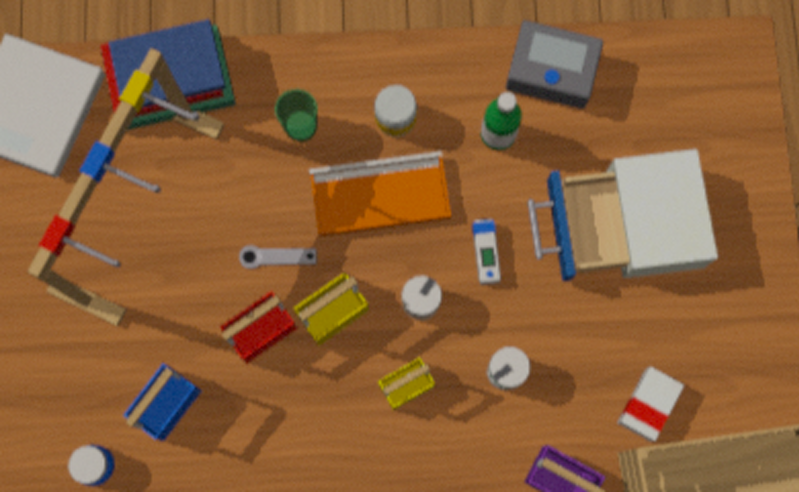

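```bash
python3 - <<'E'
from h import *
d=np.load("top0.npz");W=d["W"];f=d["f"]
hsv=cv2.cvtColor(f,cv2.COLOR_RGB2HSV)
X,Y,Z=W[...,0],W[...,1],W[...,2]
m=(Z>0.225)&(Z<0.30)&(Y>0.1)&(X>0.45)&(X<0.9)
P=W[m];C=f[m]
cb=(hsv[...,1]>90)&m&(Z>.25)
Q=W[cb][:,:2];q=Q.mean(0);vt=np.linalg.svd(Q-q,full_matrices=False)[2]
yd=vt[0]; yd=yd if yd[0]<0 else -yd   # y: z up, x into rack (0.48,.87): y = rot90 = (-.87,.48)
xd=np.array([yd[1],-yd[0]]);print("y",yd,"x",xd,np.degrees(np.arctan2(xd[1],xd[0])),"center",q,"n",len(Q))
for nm,lo,hi in [("red",0,8),("yellow",22,32),("blue",100,118)]:
    k=cb&(hsv[...,0]>=lo)&(hsv[...,0]<=hi)&(hsv[...,1]>180)
    p=W[k]
    print(nm,k.sum(),p.mean(0).round(4),"s",((p[:,:2]-q)@yd).mean().round(4), "xoff",np.percentile((p[:,:2]-q)@xd,[2,98]).round(4))
a=m&(hsv[...,1]<60)
p=W[a];x=(p[:,:2]-q)@xd;y=(p[:,:2]-q)@yd
o=np.argsort(y)
for i in o: print(x[i].round(3),y[i].round(3),p[i,2].round(3),end=' | ')
E
```

```text
y [-0.88880098  0.45829337] x [0.45829337 0.88880098] 62.7229634575253 center [0.64135683 0.34430716] n 964
red 151 [0.5415 0.3986 0.2623] s 0.1136 xoff [-0.0089  0.0153]
yellow 138 [0.7537 0.2861 0.2622] s -0.1265 xoff [-0.0105  0.0124]
blue 127 [0.6475 0.3413 0.2621] s -0.0068 xoff [-0.0099  0.0132]
-0.005 -0.193 0.257 | 0.007 -0.192 0.262 | -0.006 -0.192 0.244 | 0.01 -0.192 0.26 | -0.001 -0.191 0.264 | -0.007 -0.191 0.232 | -0.007 -0.19 0.257 | -0.008 -0.189 0.231 | -0.01 -0.188 0.25 | 0.01 -0.185 0.259 | 0.01 -0.178 0.258 | 0.01 -0.172 0.257 | 0.009 -0.159 0.263 | -0.007 -0.159 0.233 | -0.057 -0.132 0.244 | -0.03 -0.131 0.24 | -0.024 -0.131 0.242 | -0.042 -0.131 0.246 | -0.048 -0.131 0.245 | -0.046 -0.131 0.252 | -0.079 -0.131 0.246 | -0.097 -0.13 0.269 | -0.067 -0.13 0.251 | -0.054 -0.13 0.254 | -0.063 -0.129 0.248 | -0.087 -0.129 0.25 | -0.04 -0.129 0.248 | -0.02 -0.129 0.251 | -0.046 -0.129 0.247 | -0.038 -0.129 0.256 | -0.085 -0.129 0.241 | -0.023 -0.129 0.247 | -0.077 -0.129 0.249 | -0.058 -0.129 0.253 | -0.036 -0.129 0.245 | -0.055 -0.128 0.242 | -0.017 -0.128 0.25 | -0.054
[... 3143 characters left out ...]
3 0.249 | -0.029 0.113 0.251 | -0.041 0.113 0.247 | -0.016 0.114 0.241 | -0.049 0.114 0.249 | -0.086 0.114 0.253 | -0.099 0.114 0.267 | -0.094 0.114 0.269 | -0.012 0.114 0.249 | -0.055 0.114 0.25 | -0.024 0.114 0.245 | -0.038 0.114 0.245 | -0.075 0.114 0.248 | -0.087 0.114 0.244 | -0.064 0.115 0.254 | -0.07 0.115 0.252 | -0.007 0.115 0.242 | -0.095 0.115 0.262 | -0.051 0.115 0.246 | -0.034 0.115 0.252 | -0.026 0.115 0.239 | -0.058 0.115 0.246 | -0.084 0.115 0.255 | -0.064 0.115 0.245 | -0.016 0.115 0.247 | -0.022 0.115 0.246 | -0.097 0.115 0.254 | -0.048 0.115 0.255 | -0.078 0.116 0.245 | -0.072 0.116 0.249 | -0.043 0.116 0.248 | -0.093 0.116 0.251 | -0.087 0.116 0.253 | -0.039 0.117 0.257 |
```

```bash
cat > plan.py <<'E'
import sys
from h import *
# usage plan.py x y z yawdeg(jaw axis, mod 180) 
x,y,z,yaw=map(float,sys.argv[1:5])
s=readout.observe();p=np.array(s["position"]);R=Rn.from_rotvec(s["eef_rot"]).as_matrix()
cur=np.degrees(np.arctan2(R[1,2],R[0,2]))
d=(yaw-cur+90)%180-90
t=np.radians(cur+d)
D=np.array([x,y,z])-p
dy=D@[-np.sin(t),np.cos(t),0];dz=D@[np.cos(t),np.sin(t),0]
n=np.linalg.norm(D[:2])*1000/40
print("clock %.2f grip %.3f F %s tilt %.4f"%(s["clock"],s["grip_width"],np.round(s["ft_force"],1),-R[2,0]))
print("cur",p.round(4),"yaw %.1f j6 %.2f"%(cur,s["joint_positions"][5]))
print("ROLL %.1f -> then x(down) %.1f  y %.1f  z %.1f mm   (xy rows min %.1f)"%(-d,-D[2]*1000,dy*1000,dz*1000,n))
E
python3 - <<'E'
from h import *
d=np.load("top0.npz");W=d["W"];f=d["f"]
hsv=cv2.cvtColor(f,cv2.COLOR_RGB2HSV)
X,Y,Z=W[...,0],W[...,1],W[...,2];H,S,V=[hsv[...,i] for i in range(3)]
def rect(m,nm):
    m=m.astype(np.uint8);n,l,st,ce=cv2.connectedComponentsWithStats(m)
    i=1+np.argmax(st[1:,4]);P=W[l==i]
    r=cv2.minAreaRect((P[:,:2]*1000).astype(np.float32));print(nm,st[i,4],np.round(r[0],1),np.round(r[1],1),round(r[2],1),"z",np.median(P[:,2]).round(3))
    return P
reg=lambda a,b,c,e:(X>a)&(X<b)&(Y>c)&(Y<e)
rect(reg(.5,.8,-.2,.08)&(H>8)&(H<20)&(S>225),"tray orange")
rect(reg(.5,.8,-.2,.08)&(Z>.016)&(Z<.035),"tray rim")
rect(reg(.5,.8,-.2,.08)&(S<60)&(Z<.035)&(V>70)&(X>.63),"stripe")
rect(reg(.47,.66,-.27,-.19)&(Z>.018)&(Z<.035),"thermo")
rect(reg(.45,.75,-.7,-.4)&(Z>.07)&(Z<.09),"unit top")
rect(reg(.45,.7,-.5,-.32)&(H>100)&(H<120)&(S>150),"front blue")
P=rect(reg(.45,.7,-.34,-.29)&(Z>.035),"handle")
rect(reg(.45,.7,-.5,-.35)&(Z>.008)&(Z<.03),"floor")
for nm,c in [("jarA?",(.474,-.122)),("jarB?",(.346,-.239))]:
    near=((X-c[0])**2+(Y-c[1])**2<.05**2)
    m=near&(Z>.058)&(Z<.085)
    P=W[m];(cx,cy),r=cv2.minEnclosingCircle((P[:,:2]*1000).astype(np.float32))
    k=m&(V<65)
    Q=W[k][:,:2].mean(0) if k.any() else None
    print(nm,m.sum(),round(cx,1),round(cy,1),round(r,1),"mean",P[:,:2].mean(0),"clip",k.sum(),Q,np.median(V[m]))
big=cv2.resize(f[205:280,280:360][:,:,::-1],None,fx=8,fy=8,interpolation=cv2.INTER_CUBIC)
cv2.imwrite("pics/jars.png",big[:600,:800])
E
python3 plan.py 0.46 0.025 0.20 33.4
```

```text
tray orange 1627 [641.3 -62.3] [ 95.1 223.3] 6.9 z 0.005
tray rim 179 [693.2 -58.1] [224.7  64.5] 85.7 z 0.022
stripe 374 [699.4 -53.5] [ 21.2 216.4] 5.3 z 0.009
thermo 297 [ 547.9 -228.8] [104.8  35. ] 2.1 z 0.025
unit top 2226 [ 592.2 -511.5] [182.3 138.4] 4.7 z 0.079
front blue 250 [ 576.2 -348. ] [168.7  13.3] 4.4 z 0.065
handle 171 [ 595.  -319.4] [ 40.2 134.1] 89.5 z 0.048
floor 944 [ 589.  -412.8] [134.5  87.1] 4.6 z 0.021
jarA? 280 470.9 -119.2 31.4 mean [ 0.47053665 -0.11863072] clip 0 None 181.5
jarB? 287 351.9 -250.4 30.8 mean [ 0.35192509 -0.25025345] clip 0 None 181.0
clock 0.15 grip 0.998 F [ 0.5  0.1 -0.5] tilt 1.0000
cur [0.2207 0.6108 0.1853] yaw 70.1 j6 -0.08
ROLL 36.7 -> then x(down) -14.7  y -620.8  z -122.7 mm   (xy rows min 15.8)
```

View pics/jars.png

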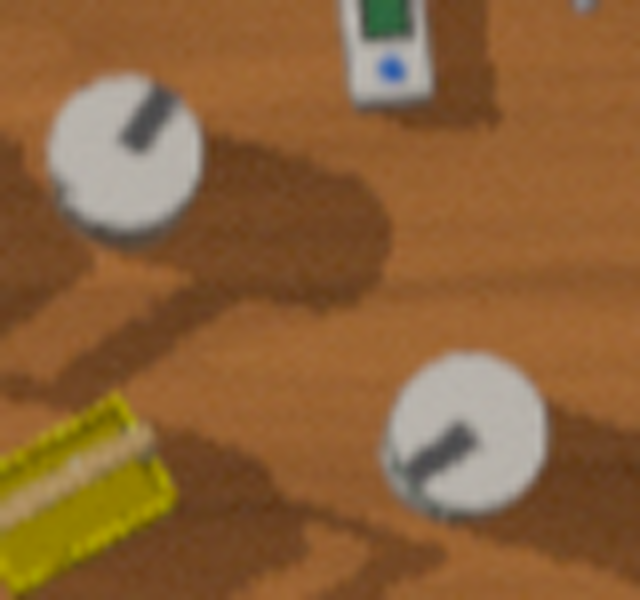

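```bash
python3 -m creep '[[0.5,[-8,0,0],6.1],[0.5,[-8,0,0],6.1],[0.5,[0,0,0],6.1],[0.5,[0,0,0],6.1],[0.5,[0,0,0],6.1],[0.5,[0,0,0],6.1]]'; python3 plan.py 0.4738 0.0041 0.20 33.4
```

```text
clock: 0.65
position: [0.2199, 0.609, 0.1983]
eef_rot: [-0.441, 1.532, 0.432]
ft_force: [0.3, -0.6, 0.4]
grip_width: 0.636
clock 0.65 grip 0.636 F [ 0.3 -0.6  0.4] tilt 1.0000
cur [0.2199 0.609  0.1983] yaw 31.9 j6 0.58
ROLL -1.5 -> then x(down) -1.7  y -644.8  z -121.0 mm   (xy rows min 16.4)
```

```bash
python3 - <<'E'
from h import *
d=np.load("top0.npz");W=d["W"];f=d["f"]
V=f.max(-1).astype(int)
for nm,c in [("A",(.471,-.119)),("B",(.352,-.250))]:
    X,Y,Z=W[...,0],W[...,1],W[...,2]
    m=((X-c[0])**2+(Y-c[1])**2<.029**2)&(Z>.055)&(Z<.085)
    k=m&(V<130)
    Q=W[k][:,:2];print(nm,k.sum(),Q.mean(0).round(4),np.degrees(np.arctan2(*(Q.mean(0)-c)[::-1])).round(1), np.hypot(*(Q.mean(0)-c)).round(3))
# tray rim lines: orange region edges & stripe
hsv=cv2.cvtColor(f,cv2.COLOR_RGB2HSV);S=hsv[...,1]
m=(X>.5)&(X<.8)&(Y>-.2)&(Y<.08)&(S<60)&(Z>.012)&(Z<.035)&(V>70)&(X>.63)
Q=W[m];Q=Q[np.abs(Q[:,2]-.022)<.004]
a=np.polyfit(Q[:,1],Q[:,0],1);print(len(Q),"stripe slope",a,np.degrees(np.arctan(-a[0])),"z",np.median(Q[:,2]),"ylim",Q[:,1].min(),Q[:,1].max())
E
```

```text
A 31 [ 0.4812 -0.1282] -41.9 0.014
B 33 [ 0.3424 -0.2391] 131.2 0.015
79 stripe slope [-0.09546276  0.69823837] 5.453088190854198 z 0.021427040747436777 ylim -0.16064305398795928 0.05428538168042769
```

```bash
python3 -m creep '[[0.5,[0,-38,-7],-1.5],[0.5,[0,-38,-7],0],[0.5,[0,-38,-7],0],[0.5,[0,-38,-7],0],[0.5,[0,-38,-7],0],[0.5,[0,-38,-7],0],[0.5,[0,-38,-7],0],[0.5,[0,-38,-7],0],[0.5,[0,-38,-7],0],[0.5,[0,-38,-7],0]]'; python3 plan.py 0.4738 0.0041 0.20 33.4
```

```text
clock: 1.48
position: [0.3694, 0.2422, 0.1945]
eef_rot: [-0.472, 1.531, 0.458]
ft_force: [0.6, -0.4, 0.0]
grip_width: 0.501
clock 1.48 grip 0.501 F [ 0.6 -0.4  0. ] tilt 0.9999
cur [0.3694 0.2422 0.1945] yaw 34.0 j6 -0.13
ROLL 0.6 -> then x(down) -5.5  y -256.3  z -44.0 mm   (xy rows min 6.5)
```

```bash
python3 -m creep '[[0.5,[-2,-38,-6.5],0.6],[0.5,[-2,-38,-6.5],0],[0.5,[-1,-38,-6.5],0],[0.5,[0,-38,-6.5],0],[0.5,[0,-38,-6.5],0],[0.5,[0,-38,-6.5],0],[0.5,[0,-28,-5],0],[0.5,[0,0,0],0]]'; python3 plan.py 0.4738 0.0041 0.108 33.4
python3 - <<'E'
from h import *
s,c=snap("wrist","pics/w1.png");W=world(s,c)
m=((W[...,2]>0.108)&(W[...,2]<0.142)).astype(np.uint8)
n,l,st,ce=cv2.connectedComponentsWithStats(m)
for i in range(1,n):
    if st[i,4]>300:
        P=W[l==i];c=np.median(P,0);vt=np.linalg.svd(P[:,:2]-P[:,:2].mean(0),full_matrices=False)[2]
        pr=(P[:,:2]-c[:2])@vt[0]; 
        print("bar",ce[i].round(),st[i,4],c.round(3),"mid",(c[:2]+vt[0]*(pr.max()+pr.min())/2).round(4),"ang",np.degrees(np.arctan2(vt[0,1],vt[0,0])).round(1),"len",np.ptp(pr).round(3))
E
```

```text
clock: 2.15
position: [0.4761, -0.0141, 0.2011]
eef_rot: [-0.46, 1.531, 0.442]
ft_force: [-0.8, 0.0, 0.5]
grip_width: 0.497
clock 2.15 grip 0.497 F [-0.8  0.   0.5] tilt 0.9999
cur [ 0.4761 -0.0141  0.2011] yaw 33.0 j6 -0.71
ROLL -0.4 -> then x(down) 93.1  y 16.5  z 8.1 mm   (xy rows min 0.5)
bar [344.  36.] 1381 [0.448 0.118 0.129] mid [0.4477 0.1183] ang -56.8 len 0.045
bar [282. 153.] 2151 [0.456 0.028 0.129] mid [0.4574 0.0252] ang -56.8 len 0.099
```

View pics/w1.png

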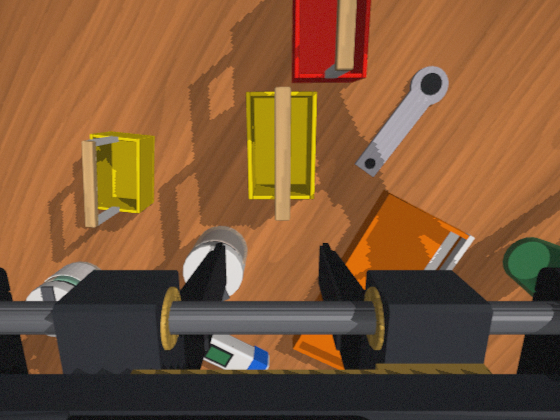

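```bash
python3 -m creep '[[0.5,[0,17,7],-0.4],[0.5,[30,0,0],0],[0.5,[30,0,0],0],[0.5,[25,0,0],0],[0.5,[0,0,0],0]]' 40; python3 plan.py 0.4722 0.0041 0.108 33.3
```

```text
clock: 2.62
position: [0.4715, 0.0088, 0.1149]
eef_rot: [-0.465, 1.526, 0.45]
ft_force: [-1.4, 0.5, -1.3]
grip_width: 0.503
clock 2.62 grip 0.503 F [-1.4  0.5 -1.3] tilt 1.0000
cur [0.4715 0.0088 0.1149] yaw 33.4 j6 -0.67
ROLL 0.1 -> then x(down) 6.9  y -4.3  z -2.0 mm   (xy rows min 0.1)
```

```bash
python3 -m creep '[[0.5,[7,-4.5,-2],0],[1,[0,0,0],0],[1,[0,0,0],0],[1,[0,0,0],0],[1,[0,0,0],0],[1,[0,0,0],0],[1,[0,0,0],0]]' 40; python3 -m creep '[[1,[-20,0,0],0],[1,[-40,0,0],0],[1,[-40,0,0],0],[1,[-40,0,0],0],[1,[-30,0,0],0],[1,[0,0,0],0]]' 40;  python3 plan.py 0.4722 0.0041 0.288 33.3
python3 - <<'E'
from h import *
s,c=snap("wrist","pics/w2.png");W=world(s,c)
E
```

```text
clock: 3.2
position: [0.4748, 0.0059, 0.1135]
eef_rot: [-0.469, 1.518, 0.451]
ft_force: [-0.3, 0.2, 0.2]
grip_width: 0.136
clock: 3.7
position: [0.472, 0.0074, 0.2903]
eef_rot: [-0.467, 1.522, 0.452]
ft_force: [0.8, -0.1, -0.4]
grip_width: 0.002
clock 3.70 grip 0.002 F [ 0.8 -0.1 -0.4] tilt 1.0000
cur [0.472  0.0074 0.2903] yaw 33.6 j6 -0.68
ROLL 0.3 -> then x(down) 2.3  y -2.9  z -1.6 mm   (xy rows min 0.1)
```

View pics/w2.png

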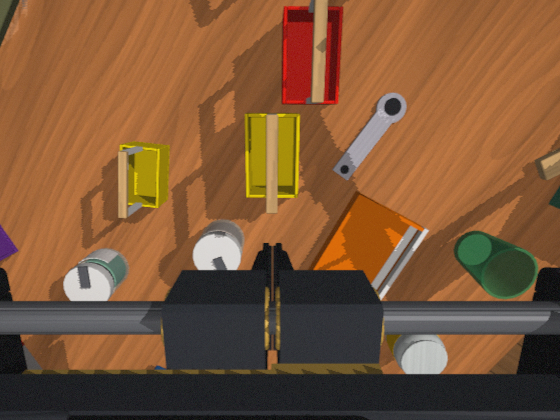

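```bash
cat > bars.py <<'E'
from h import *
import sys
s,c=snap(sys.argv[1],sys.argv[2]);W=world(s,c)
m=((W[...,2]>0.108)&(W[...,2]<0.142)).astype(np.uint8)
n,l,st,ce=cv2.connectedComponentsWithStats(m)
for i in range(1,n):
    if st[i,4]>(120 if sys.argv[1]=="top" else 300):
        P=W[l==i];c=np.median(P,0);vt=np.linalg.svd(P[:,:2]-P[:,:2].mean(0),full_matrices=False)[2]
        pr=(P[:,:2]-c[:2])@vt[0]; 
        print("bar",ce[i].round(),st[i,4],c.round(3),"mid",(c[:2]+vt[0]*(pr.max()+pr.min())/2).round(4),"ang",np.degrees(np.arctan2(vt[0,1],vt[0,0])).round(1),"len",np.ptp(pr).round(3),"zrange",np.percentile(P[:,2],[2,98]).round(3))
E
python3 bars.py wrist pics/w3.png; python3 bars.py top pics/t3.png
```

```text
bar [319.  51.] 1436 [0.435 0.138 0.129] mid [0.4359 0.1367] ang -56.7 len 0.088 zrange [0.123 0.13 ]
bar [272. 164.] 1217 [0.456 0.028 0.129] mid [0.4572 0.0255] ang -56.7 len 0.099 zrange [0.127 0.13 ]
bar [162. 273.] 150 [0.321 0.295 0.13 ] mid [0.3218 0.2944] ang 142.3 len 0.101 zrange [0.116 0.137]
bar [461. 332.] 1082 [ 0.098 -0.622  0.134] mid [ 0.094  -0.5832] ang 95.9 len 0.305 zrange [0.109 0.142]
bar [369. 312.] 143 [ 0.178 -0.326  0.129] mid [ 0.1774 -0.3271] ang -121.7 len 0.1 zrange [0.12  0.138]
```

View pics/t3.png

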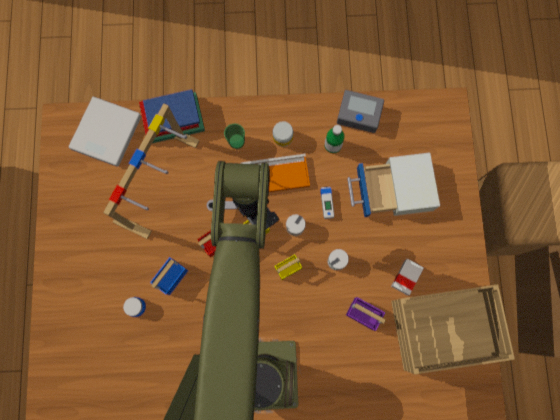

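```bash
python3 -m creep '[[0.6,[0,-2,-1],0],[0.6,[0,0,0],0],[0.6,[0,0,0],0],[0.6,[35,0,0],0],[0.6,[35,0,0],0],[0.6,[35,0,0],0],[0.6,[35,0,0],0],[0.6,[30,0,0],0],[0.6,[12,0,0],0],[0.6,[0,0,0],0]]' 40;  python3 plan.py 0.4715 0.0041 0.108 33.3
```

```text
clock: 4.68
position: [0.4582, 0.0041, 0.0797]
eef_rot: [-0.459, 1.551, 0.462]
ft_force: [-0.7, 0.3, -0.1]
grip_width: 0.401
clock 4.68 grip 0.401 F [-0.7  0.3 -0.1] tilt 0.9996
cur [0.4582 0.0041 0.0797] yaw 33.6 j6 -0.68
ROLL 0.3 -> then x(down) -28.3  y -7.3  z 11.1 mm   (xy rows min 0.3)
```

```bash
python3 -m creep '[[0.6,[0,0,0],0],[0.6,[0,0,0],0]]' 40;  python3 plan.py 0.4715 0.0041 0.108 33.3; python3 bars.py wrist pics/w4.png
```

```text
clock: 4.85
position: [0.456, 0.0043, 0.0774]
eef_rot: [-0.457, 1.556, 0.465]
ft_force: [-0.2, -0.1, 0.4]
grip_width: 0.403
clock 4.85 grip 0.403 F [-0.2 -0.1  0.4] tilt 0.9994
cur [0.456  0.0043 0.0774] yaw 33.6 j6 -0.68
ROLL 0.3 -> then x(down) -30.6  y -8.7  z 12.8 mm   (xy rows min 0.4)
bar [416.  54.] 4138 [0.449 0.116 0.129] mid [0.4488 0.1161] ang -57.0 len 0.04 zrange [0.114 0.13 ]
bar [303. 222.] 5426 [0.451 0.035 0.129] mid [0.4511 0.0352] ang -53.5 len 0.076 zrange [0.119 0.139]
bar [224. 269.] 832 [0.434 0.001 0.128] mid [ 0.4398 -0.004 ] ang -41.8 len 0.024 zrange [0.109 0.142]
bar [297. 342.] 398 [ 0.482 -0.012  0.129] mid [ 0.4825 -0.0121] ang 35.1 len 0.012 zrange [0.127 0.13 ]
```

View pics/w4.png

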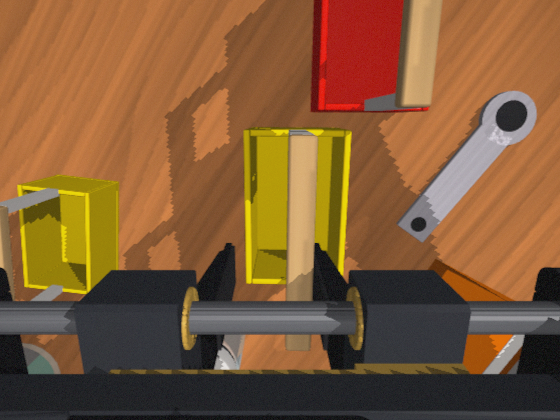

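```bash
python3 -m creep '[[0.6,[-6,-2,4],0],[0.6,[-8,-2,4],0],[0.6,[-8,-2,3],0],[0.6,[-5,-2,1],0],[0.6,[-2,0,0],0],[0.6,[0,0,0],0]]' 40;  python3 plan.py 0.4715 0.0041 0.108 33.3; python3 -c "
from h import *
s=readout.observe();print(Rn.from_rotvec(s['eef_rot']).as_matrix().round(3))"
```

```text
clock: 5.4
position: [0.4792, 0.004, 0.1175]
eef_rot: [-0.461, 1.542, 0.459]
ft_force: [-0.1, -0.9, -0.0]
grip_width: 0.402
clock 5.40 grip 0.402 F [-0.1 -0.9 -0. ] tilt 0.9998
cur [0.4792 0.004  0.1175] yaw 33.6 j6 -0.68
ROLL 0.3 -> then x(down) 9.5  y 4.3  z -6.4 mm   (xy rows min 0.2)
[[-0.019 -0.553  0.833]
 [-0.007  0.833  0.553]
 [-1.     0.005 -0.02 ]]
```

```bash
python3 -m creep '[[0.6,[6,3,-4],0],[0.6,[0,0,0],0],[0.6,[0,0,0],0]]' 40;  python3 plan.py 0.4715 0.0041 0.108 33.3; python3 -m creep '[[0.6,[0,0,0],0],[0.6,[0,0,0],0]]' 40;  python3 plan.py 0.4715 0.0041 0.108 33.3
```

```text
clock: 5.65
position: [0.4742, 0.0042, 0.112]
eef_rot: [-0.461, 1.54, 0.459]
ft_force: [-0.2, -0.5, -0.1]
grip_width: 0.403
clock 5.65 grip 0.403 F [-0.2 -0.5 -0.1] tilt 0.9998
cur [0.4742 0.0042 0.112 ] yaw 33.6 j6 -0.68
ROLL 0.3 -> then x(down) 4.0  y 1.4  z -2.3 mm   (xy rows min 0.1)
clock: 5.82
position: [0.473, 0.0043, 0.1108]
eef_rot: [-0.461, 1.542, 0.459]
ft_force: [-0.6, 0.2, 0.2]
grip_width: 0.4
clock 5.82 grip 0.400 F [-0.6  0.2  0.2] tilt 0.9998
cur [0.473  0.0043 0.1108] yaw 33.6 j6 -0.68
ROLL 0.3 -> then x(down) 2.8  y 0.7  z -1.3 mm   (xy rows min 0.0)
```

```bash
python3 -m creep '[[0.6,[2,0.5,-1],0],[1,[0,0,0],0],[1,[0,0,0],0],[1,[0,0,0],0],[1,[0,0,0],0],[1,[0,0,0],0],[1,[0,0,0],0],[1,[0,0,0],0]]' 40;  python3 plan.py 0.4715 0.0041 0.108 33.3
```

```text
clock: 6.48
position: [0.4709, 0.0042, 0.1075]
eef_rot: [-0.46, 1.544, 0.46]
ft_force: [-0.1, 0.1, -0.4]
grip_width: 0.014
clock 6.48 grip 0.014 F [-0.1  0.1 -0.4] tilt 0.9997
cur [0.4709 0.0042 0.1075] yaw 33.6 j6 -0.68
ROLL 0.3 -> then x(down) -0.5  y -0.4  z 0.5 mm   (xy rows min 0.0)
```

```bash
python3 bars.py wrist pics/w5.png;python3 bars.py top pics/t5.png; python3 -c "
from h import *
c=viewer.read_camera('wrist');print(np.array(c['hand_eye']).round(4))"
```

```text
bar [369.  46.] 2772 [0.449 0.116 0.129] mid [0.4491 0.1163] ang -56.9 len 0.04 zrange [0.117 0.13 ]
bar [274. 183.] 3316 [0.448 0.04  0.129] mid [0.4571 0.0261] ang -56.8 len 0.098 zrange [0.127 0.137]
bar [162. 273.] 151 [0.321 0.295 0.129] mid [0.3221 0.2943] ang 142.2 len 0.1 zrange [0.12  0.138]
bar [463. 336.] 952 [ 0.086 -0.664  0.133] mid [ 0.0747 -0.5863] ang 98.0 len 0.31 zrange [0.109 0.141]
bar [369. 312.] 144 [ 0.178 -0.326  0.129] mid [ 0.1773 -0.3272] ang -121.7 len 0.101 zrange [0.12  0.135]
[[ 0.000e+00 -2.658e-01  9.640e-01 -1.973e-01]
 [-3.000e-04 -9.640e-01 -2.658e-01  7.590e-02]
 [ 1.000e+00 -2.000e-04 -1.000e-04 -6.000e-04]
 [ 0.000e+00  0.000e+00  0.000e+00  1.000e+00]]
```

View pics/w5.png

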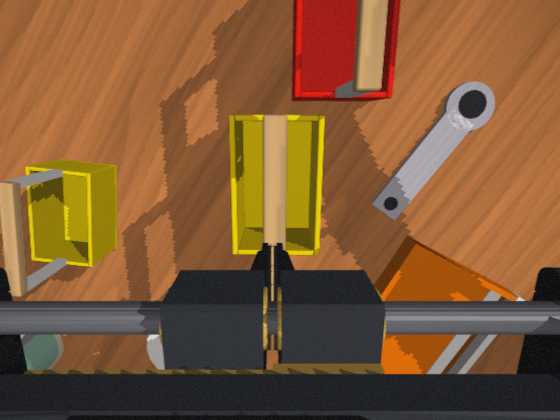

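```bash
python3 - <<'E'
from h import *
a=cv2.imread("pics/w2.png")[220:400,180:370];b=cv2.imread("pics/w5.png")[220:400,180:370]
cv2.imwrite("pics/z5.png",cv2.resize(np.hstack([a,b]),None,fx=2.1,fy=2.1,interpolation=cv2.INTER_CUBIC))
E
python3 plan.py 0.4715 0.0041 0.108 33.3
```

```text
clock 6.63 grip 0.003 F [0.  1.1 0.6] tilt 0.9997
cur [0.4709 0.0042 0.1075] yaw 33.6 j6 -0.68
ROLL 0.3 -> then x(down) -0.5  y -0.4  z 0.5 mm   (xy rows min 0.0)
```

View pics/z5.png

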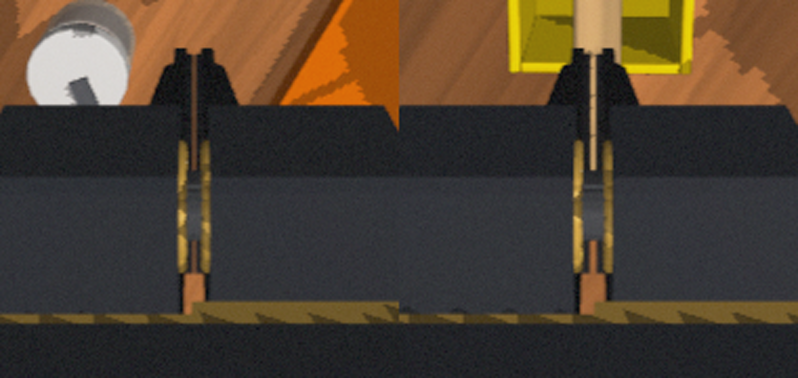

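```bash
python3 - <<'E'
from h import *
s,c=snap("wrist","pics/w6.png");d=c["depth"]
for v in range(225,370,8): print(v,d[v,258:290:2].round(3))
E
```

```text
225 [0.318 0.316 0.317 0.185 0.184 0.184 0.185 0.185 0.184 0.184 0.184 0.185
 0.184 0.184 0.317 0.316]
233 [0.3   0.3   0.3   0.187 0.185 0.186 0.186 0.186 0.186 0.186 0.185 0.185
 0.186 0.185 0.3   0.301]
241 [0.282 0.282 0.282 0.187 0.188 0.187 0.187 0.188 0.187 0.187 0.187 0.186
 0.186 0.187 0.281 0.282]
249 [0.265 0.264 0.172 0.173 0.173 0.175 0.176 0.177 0.177 0.173 0.173 0.171
 0.188 0.188 0.265 0.265]
257 [0.162 0.164 0.164 0.162 0.163 0.166 0.167 0.167 0.166 0.163 0.164 0.162
 0.163 0.163 0.163 0.165]
265 [0.154 0.153 0.155 0.154 0.156 0.159 0.158 0.159 0.158 0.154 0.155 0.153
 0.155 0.155 0.155 0.155]
273 [0.093 0.092 0.093 0.095 0.147 0.15  0.15  0.151 0.151 0.147 0.095 0.093
 0.093 0.093 0.093 0.093]
281 [0.088 0.089 0.089 0.088 0.139 0.142 0.142 0.15  0.143 0.14  0.095 0.088
 0.089 0.089 0.089 0.089]
289 [0.083 0.084 0.085 0.085 0.088 0.089 0.137 0.15  0.137 0.088 0.088 0.085
 0.084 0.084 0.085 0.084]
297 [0.082 0.081 0.082 0.082 0.085 0.085 0.131 0.149 0.129 0.084 0.084 0.083
 0.081 0.081 0.081 0.081]
305 [0.077 0.079 0.077 0.082 0.083 0.083 0.087 0.086 0.086 0.084 0.083
[... 155 characters left out ...]
077 0.081 0.082 0.084 0.085 0.084 0.085 0.082 0.081 0.077
 0.078 0.078 0.079 0.077]
329 [0.078 0.079 0.079 0.082 0.081 0.085 0.084 0.084 0.085 0.081 0.081 0.077
 0.079 0.078 0.078 0.08 ]
337 [0.078 0.08  0.079 0.081 0.082 0.082 0.132 0.351 0.132 0.081 0.081 0.078
 0.078 0.078 0.078 0.08 ]
345 [0.08  0.078 0.079 0.082 0.082 0.085 0.132 0.354 0.132 0.083 0.081 0.079
 0.078 0.079 0.079 0.079]
353 [0.079 0.08  0.081 0.081 0.111 0.357 0.355 0.356 0.355 0.355 0.095 0.081
 0.08  0.081 0.08  0.08 ]
361 [0.081 0.08  0.08  0.081 0.112 0.358 0.357 0.358 0.358 0.357 0.095 0.08
 0.08  0.08  0.08  0.081]
369 [0.081 0.08  0.082 0.081 0.112 0.36  0.359 0.078 0.079 0.079 0.078 0.078
 0.08  0.079 0.079 0.078]
```

```bash
python3 - <<'E'
from h import *
s,c=snap("wrist","pics/w6.png");d=c["depth"];print(c["cx"],c["cy"],c["vfov"])
f=210/np.tan(np.radians(c["vfov"]/2));H=np.array(c["hand_eye"])
for P in [(0,0,0),(-.019,0,0),(0,.01,0),(-.019,.01,0),(-.036,.01,0)]:
    q=H[:3,:3].T@(np.array(P)-H[:3,3]);print(P,q[0]/q[2]*f+c["cx"],q[1]/q[2]*f+c["cy"],q[2])
def tool(u,v):
    z=d[v,u];return (H[:3,:3]@[(u-c["cx"])/f*z,(v-c["cy"])/f*z,z]+H[:3,3]).round(4)
for uv in [(266,249),(276,249),(272,249),(272,241),(284,249),(272,289),(272,265)]: print(uv,tool(*uv))
E
```

```text
271.976644846011 211.316858335977 60.769327812770044
(0, 0, 0) 272.9660124396754 246.60088506483865 0.21038934170261248
(-0.019, 0, 0) 273.0599268335921 259.3813148105728 0.19207259236151258
(0, 0.01, 0) 272.9742712552885 230.43102226623108 0.20773174967788377
(-0.019, 0.01, 0) 273.07030195889024 241.8271152111259 0.18941500033678388
(-0.036, 0.01, 0) 273.1734583439212 254.06882236915126 0.17302632987369448
(266, 249) [-0.0365  0.0128 -0.0034]
(276, 249) [-0.0362  0.0127  0.0014]
(272, 249) [-0.0325  0.0112 -0.0006]
(272, 241) [-0.0216  0.0114 -0.0006]
(284, 249) [-0.0204  0.0065  0.0058]
(272, 289) [-0.062   0.005  -0.0006]
(272, 265) [-0.0516  0.0112 -0.0006]
```

```bash
python3 -m creep '[[1,[-15,0,0],0],[1,[-25,0,0],0],[1,[-15,0,0],0],[1,[-5,0,0],0],[0.6,[0,0,0],0],[0.6,[0,0,0],0],[0.6,[0,0,0],0],[0.6,[0,0,0],0]]' 40
python3 - <<'E'
from h import *
s,c=snap("wrist","pics/w7.png");d=c["depth"];f=210/np.tan(np.radians(c["vfov"]/2));H=np.array(c["hand_eye"])
v,u=np.mgrid[:420,:560]
P=np.stack([(u-c["cx"])/f*d,(v-c["cy"])/f*d,d],-1)@H[:3,:3].T+H[:3,3]
print(s["position"],s["grip_width"])
m=(np.abs(P[...,1])<.03)&(np.abs(P[...,2])<.07)&(P[...,0]<.03)&(d>0)
# fingers: max tool x per column
for uu in range(200,350,6):
    col=P[:,uu][m[:,uu]]
    if len(col): 
        i=col[:,0].argmax();print(uu,col[i].round(4),np.where(m[:,uu])[0].min())
E
```

```text
clock: 7.4
position: [0.47, 0.0047, 0.166]
eef_rot: [-0.459, 1.55, 0.462]
ft_force: [0.0, -0.0, 0.1]
grip_width: 0.229
[0.47000731 0.00474574 0.16604235] 0.22931261893397065
200 [-0.1277  0.0245 -0.0168] 331
206 [-0.1274  0.0235 -0.0155] 329
212 [-0.1275  0.0267 -0.014 ] 332
218 [-0.1244  0.0239 -0.0132] 323
224 [-0.1161  0.0159 -0.0132] 313
230 [-0.0504  0.0121 -0.0192] 261
236 [-0.0378  0.0123 -0.0177] 251
242 [-0.0274  0.0125 -0.0157] 243
248 [-0.0285  0.0113 -0.0126] 246
254 [-0.1202  0.0299 -0.0049] 310
260 [-0.1199  0.03   -0.0035] 309
266 [-0.1208  0.0237 -0.002 ] 314
272 [-0.1201  0.029  -0.0006] 313
278 [-0.1205  0.0235  0.0009] 312
284 [-0.1199  0.0286  0.0024] 311
290 [-0.1192  0.0293  0.0038] 310
296 [-0.0274  0.0108  0.0116] 243
302 [-0.0282  0.0122  0.0145] 244
308 [-0.0399  0.0126  0.0164] 252
314 [-0.0514  0.012   0.0179] 263
320 [-0.1185  0.0165  0.0117] 313
326 [-0.1249  0.0272  0.0119] 323
332 [-0.1278  0.0284  0.0128] 330
338 [-0.1276  0.0252  0.0143] 331
344 [-0.1272  0.0231  0.0158] 330
```

View pics/w7.png

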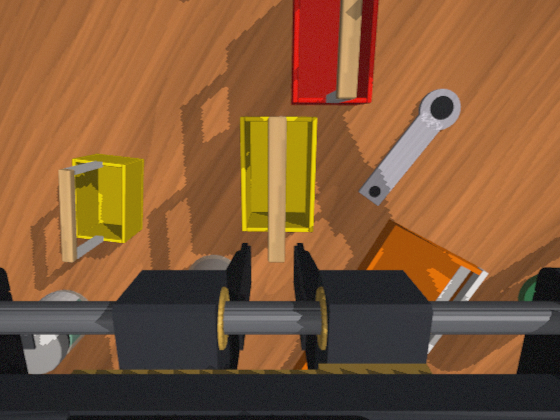

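```bash
python3 -m creep '[[0.6,[0,0,0],0],[0.6,[12,0,0],0],[0.6,[18,0,0],0],[0.6,[18,0,0],0],[0.6,[10,0,0],0],[0.6,[5,0,0],0],[0.6,[0,0,0],0],[0.6,[0,0,0],0]]' 40
python3 plan.py 0.4715 0.0041 0.084 33.3
```

```text
clock: 8.12
position: [0.465, 0.0046, 0.0938]
eef_rot: [-0.457, 1.557, 0.465]
ft_force: [-0.8, -0.6, -0.1]
grip_width: 0.4
clock 8.12 grip 0.400 F [-0.8 -0.6 -0.1] tilt 0.9994
cur [0.465  0.0046 0.0938] yaw 33.6 j6 -0.68
ROLL 0.3 -> then x(down) 9.8  y -4.0  z 5.1 mm   (xy rows min 0.2)
```

```bash
sed -i 's/tilt %.4f"%(/tilt(deg) %s"%(/; s/,-R\[2,0\]))/,np.degrees(R[:2,0]).round(1)))/' plan.py; python3 -m creep '[[0.6,[9,-4,5],0],[0.6,[0,0,0],0],[0.6,[0,0,0],0]]' 40
python3 plan.py 0.4715 0.0041 0.084 33.3
```

```text
clock: 8.37
position: [0.4725, 0.0039, 0.0863]
eef_rot: [-0.458, 1.554, 0.464]
ft_force: [-0.4, -1.3, -0.2]
grip_width: 0.396
clock 8.37 grip 0.396 F [-0.4 -1.3 -0.2] tilt(deg) [-1.8 -0.3]
cur [0.4725 0.0039 0.0863] yaw 33.6 j6 -0.68
ROLL 0.3 -> then x(down) 2.3  y 0.7  z -0.7 mm   (xy rows min 0.0)
```

```bash
python3 -m creep '[[1,[2,0,-0.7],0],[1,[0,0,0],0],[1,[0,0,0],0],[1,[0,0,0],0],[1,[0,0,0],0],[1,[0,0,0],0],[1,[0,0,0],0],[1,[0,0,0],0]]' 40
python3 plan.py 0.4715 0.0041 0.084 33.3
```

```text
clock: 9.03
position: [0.4732, 0.0033, 0.0875]
eef_rot: [-0.459, 1.549, 0.462]
ft_force: [0.3, -0.8, 0.7]
grip_width: 0.123
clock 9.03 grip 0.123 F [ 0.3 -0.8  0.7] tilt(deg) [-1.5 -0.4]
cur [0.4732 0.0033 0.0875] yaw 33.6 j6 -0.68
ROLL 0.3 -> then x(down) 3.5  y 1.6  z -1.0 mm   (xy rows min 0.0)
```

```bash
python3 -m creep '[[1,[-8,0,0],0],[1,[-16,0,0],0],[1,[-25,0,0],0],[1,[-30,0,0],0],[1,[-30,0,0],0],[1,[-25,0,0],0],[1,[-15,0,0],0],[1,[-8,0,0],0],[1,[0,0,0],0]]' 40
python3 plan.py 0.4715 0.0041 0.27 62.7; python3 bars.py wrist pics/w8.png
```

```text
clock: 9.78
position: [0.4746, 0.0047, 0.2514]
eef_rot: [-0.457, 1.557, 0.465]
ft_force: [0.9, 0.8, -1.0]
grip_width: 0.123
clock 9.78 grip 0.123 F [ 0.9  0.8 -1. ] tilt(deg) [-2.  -0.3]
cur [0.4746 0.0047 0.2514] yaw 33.6 j6 -0.68
ROLL -29.1 -> then x(down) -18.6  y 2.5  z -2.0 mm   (xy rows min 0.1)
bar [327.  50.] 1555 [0.438 0.134 0.129] mid [0.4384 0.133 ] ang -56.7 len 0.079 zrange [0.123 0.13 ]
```

View pics/w8.png

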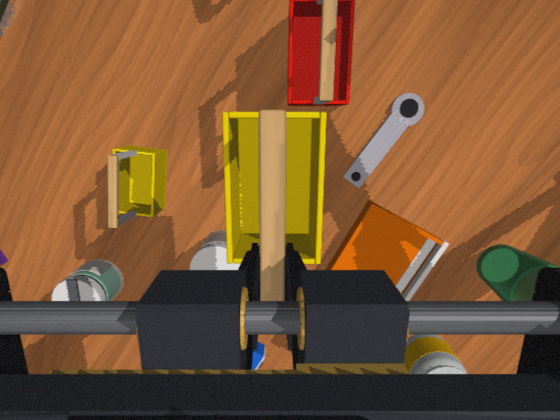

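```bash
cat > held.py <<'E'
from h import *
s,c=snap("wrist","pics/held.png");d=c["depth"];f=210/np.tan(np.radians(c["vfov"]/2));H=np.array(c["hand_eye"])
v,u=np.mgrid[:420,:560]
P=np.stack([(u-c["cx"])/f*d,(v-c["cy"])/f*d,d],-1)@H[:3,:3].T+H[:3,3]
hsv=cv2.cvtColor(c["frame"],cv2.COLOR_RGB2HSV)
m=(np.abs(P[...,2])<.02)&(P[...,0]>-.06)&(P[...,0]<0.02)&(P[...,1]>.016)&(P[...,1]<.13)&(d>0)&(hsv[...,0]>10)&(hsv[...,0]<25)&(hsv[...,1]<190)&(v<250)
Q=P[m]
a=np.polyfit(Q[:,1],Q[:,2],1);b=np.polyfit(Q[:,1],Q[:,0],1)
e=np.percentile(Q[:,1],99.5)
print(m.sum(),"far end ty %.1f mm -> mid ty %.1f; yaw err %.1f deg; pitch %.1f deg; bar top tx at mid %.1f"%(e*1000,e*1000-50,np.degrees(a[0]),np.degrees(b[0]),1000*np.polyval(b,e-.05)), "tz at mid %.1f"%(1000*np.polyval(a,e-.05)))
E
python3 held.py; python3 -m creep '[[1,[-4,0,0],-6],[1,[-4,0,0],-6],[1,[-4,0,0],-6],[1,[-2,0,0],-6],[1,[0,0,0],-5],[1,[0,0,0],0]]' 40; python3 plan.py 0.7077 0.1379 0.27 62.7
```

```text
3619 far end ty 76.9 mm -> mid ty 26.9; yaw err 0.2 deg; pitch 0.6 deg; bar top tx at mid -41.3 tz at mid -0.8
clock: 10.38
position: [0.4681, 0.0054, 0.2502]
eef_rot: [-0.851, 1.444, 0.899]
ft_force: [0.6, -0.8, -1.7]
grip_width: 0.123
clock 10.38 grip 0.123 F [ 0.6 -0.8 -1.7] tilt(deg) [-3.4 -0.2]
cur [0.4681 0.0054 0.2502] yaw 64.0 j6 -1.21
ROLL 1.3 -> then x(down) -19.8  y -152.1  z 227.6 mm   (xy rows min 6.8)
```

```bash
python3 -m creep '[[1,[-6,-9,14],1],[1,[-6,-18,27],0],[1,[-4,-19,28],0],[1,[-2,-19,28],0],[1,[0,-19,28],0],[1,[0,-19,28],0],[1,[0,-14,21],0],[1,[0,-8,13],0],[1,[0,-3,6],0],[1,[0,0,0],0]]' 40; python3 plan.py 0.7077 0.1379 0.27 62.7
```

```text
clock: 11.22
position: [0.672, 0.1221, 0.2316]
eef_rot: [-0.808, 1.486, 0.877]
ft_force: [-0.1, 0.0, -1.6]
grip_width: 0.121
clock 11.22 grip 0.121 F [-0.1  0.  -1.6] tilt(deg) [-5.2 -0.3]
cur [0.672  0.1221 0.2316] yaw 61.5 j6 -0.97
ROLL -1.2 -> then x(down) -38.4  y -24.4  z 30.4 mm   (xy rows min 1.0)
```

```bash
python3 -m creep '[[1,[-9,-6,7],-1],[1,[-9,-6,7],0],[1,[-9,-6,7],0],[1,[-7,-4,5],0],[1,[-3,0,0],0],[1,[0,0,0],0],[1,[0,0,0],0]]' 40; python3 plan.py 0.7077 0.1379 0.27 62.7
```

```text
clock: 11.8
position: [0.701, 0.132, 0.26]
eef_rot: [-0.813, 1.498, 0.892]
ft_force: [-0.3, 0.8, -2.1]
grip_width: 0.123
clock 11.80 grip 0.123 F [-0.3  0.8 -2.1] tilt(deg) [-6.  -0.4]
cur [0.701 0.132 0.26 ] yaw 62.1 j6 -0.97
ROLL -0.6 -> then x(down) -10.0  y -3.2  z 8.4 mm   (xy rows min 0.2)
```

```bash
cat > hook.py <<'E'
import sys
from h import *
q=np.array([.6414,.3443]);xd=np.array([.4583,.8888]);yd=np.array([-.8888,.4583])
S={"red":.1135,"blue":-.0066,"yellow":-.1265}
col,ty,tx=sys.argv[1],float(sys.argv[2])/1000,float(sys.argv[3])/1000
seat=q-0.063*xd+S[col]*yd
s=readout.observe();p=np.array(s["position"]);R=Rn.from_rotvec(s["eef_rot"]).as_matrix()
b=p+R@np.array([tx,ty,0]);r=b[:2]-seat
print("clock %.2f grip %.3f F %s tilt %s yaw %.1f"%(s["clock"],s["grip_width"],np.round(s["ft_force"],1),np.degrees(R[:2,0]).round(1),np.degrees(np.arctan2(R[1,2],R[0,2]))))
print("bar in hook frame mm: x %.1f y %.1f z %.1f ; bar axis z-slope %.1f deg"%(r@xd*1000,r@yd*1000,(b[2]-.25)*1000,np.degrees(R[2,1])))
goal=np.array(list(map(float,sys.argv[4:7])))/1000
T=np.array([*(seat+goal[0]*xd+goal[1]*yd),.25+goal[2]])
print("tool shift to goal mm",(R.T@(T-b)*1000).round(1))
E
python3 held.py; python3 hook.py yellow 27 -36 -85 0 40
```

```text
3638 far end ty 77.0 mm -> mid ty 27.0; yaw err 0.2 deg; pitch 0.6 deg; bar top tx at mid -41.2 tz at mid -0.2
clock 11.85 grip 0.123 F [ 0.1 -0.  -1.1] tilt [-6.  -0.4] yaw 62.1
bar in hook frame mm: x -96.0 y -0.1 z 48.2 ; bar axis z-slope 5.1 deg
tool shift to goal mm [ 7.6 -0.5 11.5]
```

```bash
python3 -m creep '[[1,[3,0,8],0],[1,[3,0,13],0],[1,[1,0,13],0],[1,[0,0,13],0],[1,[0,0,12],0],[1,[0,0,8],0],[1,[0,0,4],0],[1,[0,0,0],0],[1,[0,0,0],0]]' 40;python3 hook.py yellow 27 -36 0 0 38
```

```text
clock: 12.6
position: [0.7351, 0.2032, 0.2447]
eef_rot: [-0.813, 1.501, 0.895]
ft_force: [-0.0, 0.4, -2.0]
grip_width: 0.123
clock 12.60 grip 0.123 F [-0.   0.4 -2. ] tilt [-6.2 -0.5] yaw 62.2
bar in hook frame mm: x -17.0 y 2.1 z 33.0 ; bar axis z-slope 5.3 deg
tool shift to goal mm [-6.1 -1.4 16.7]
```

```bash
python3 -m creep '[[1,[0,-1,9],0],[1,[3,-1,7],0],[1,[5,0,0],0],[1,[6,0,0],0],[1,[0,0,0],0],[1,[0,0,0],0]]' 40;python3 hook.py yellow 27 -36 2 0 8
python3 - <<'E'
from h import *
snap("scene","pics/s1.png")
i=cv2.imread("pics/s1.png")[190:420,180:480];cv2.imwrite("pics/s1z.png",cv2.resize(i,None,fx=2.6,fy=2.6))
E
```

```text
clock: 13.1
position: [0.7436, 0.2164, 0.2284]
eef_rot: [-0.812, 1.502, 0.893]
ft_force: [-0.0, 0.0, -1.6]
grip_width: 0.123
clock 13.10 grip 0.123 F [-0.   0.  -1.6] tilt [-6.2 -0.5] yaw 62.1
bar in hook frame mm: x -1.4 y 0.6 z 16.6 ; bar axis z-slope 5.3 deg
tool shift to goal mm [ 8.3 -1.3  3.9]
```

View pics/s1z.png

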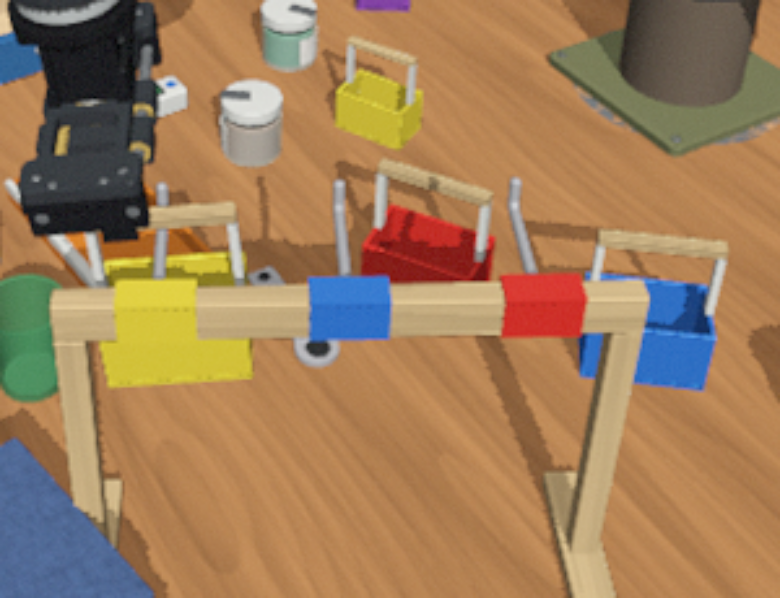

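Scene picture: the yellow pail's handle (zoomed 190,213) encloses the yellow arm at (160,210). Lower it onto the seat.

```bash
python3 -m creep '[[1,[4,0,1],0],[1,[4,0,1],0],[1,[3,0,0],0],[1,[0,0,0],0],[1,[0,0,0],0]]' 40;python3 hook.py yellow 27 -36 2 0 6
```

```text
clock: 13.57
position: [0.743, 0.2173, 0.2163]
eef_rot: [-0.812, 1.502, 0.893]
ft_force: [0.2, 0.2, -1.2]
grip_width: 0.121
clock 13.57 grip 0.121 F [ 0.2  0.2 -1.2] tilt [-6.3 -0.5] yaw 62.1
bar in hook frame mm: x -0.8 y 1.5 z 4.6 ; bar axis z-slope 5.3 deg
tool shift to goal mm [-1.7 -1.3  2.7]
```

```bash
python3 -m creep '[[1,[3,0,1],0],[1,[0,0,0],0]]' 40;python3 hook.py yellow 27 -36 2 0 6;python3 -m creep '[[0.8,[0,0,0],0],[0.8,[0,0,0],0],[0.65,[0,0,0],0],[0.65,[0,0,0],0],[0.65,[0,0,0],0],[0.65,[0,0,0],0]]' ;python3 hook.py yellow 27 -36 2 0 6
python3 - <<'E'
from h import *
snap("scene","pics/s2.png")
i=cv2.imread("pics/s2.png")[190:420,180:480];cv2.imwrite("pics/s2z.png",cv2.resize(i,None,fx=2.6,fy=2.6))
E
```

```text
clock: 13.73
position: [0.7436, 0.2176, 0.2157]
eef_rot: [-0.813, 1.501, 0.891]
ft_force: [0.9, 0.4, -0.8]
grip_width: 0.122
clock 13.73 grip 0.122 F [ 0.9  0.4 -0.8] tilt [-6.1 -0.5] yaw 62.0
bar in hook frame mm: x -0.3 y 1.2 z 3.9 ; bar axis z-slope 5.2 deg
tool shift to goal mm [-2.3 -0.9  2.2]
clock: 14.23
position: [0.7443, 0.2182, 0.2172]
eef_rot: [-0.813, 1.498, 0.89]
ft_force: [-0.7, -1.3, 0.6]
grip_width: 0.347
clock 14.23 grip 0.347 F [-0.7 -1.3  0.6] tilt [-6.  -0.5] yaw 62.0
bar in hook frame mm: x 0.5 y 0.9 z 5.4 ; bar axis z-slope 5.1 deg
tool shift to goal mm [-0.8 -0.8  1.4]
```

View pics/s2z.png

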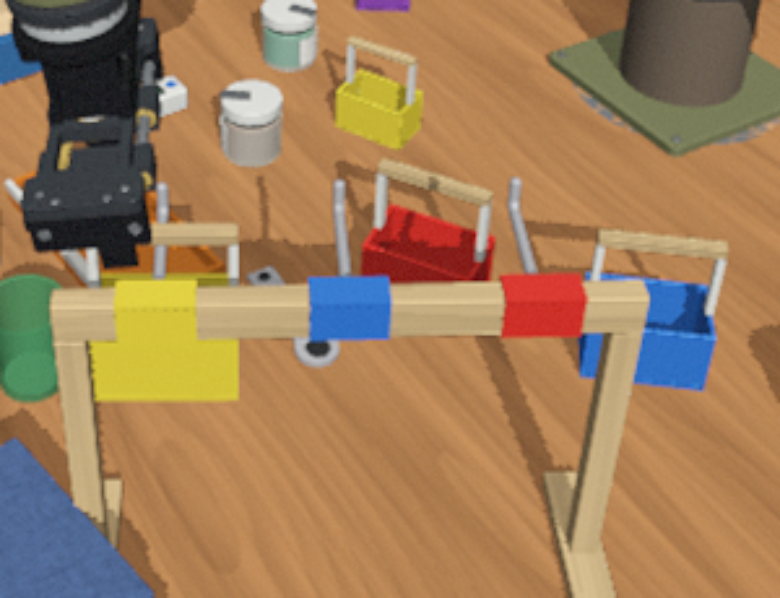

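```bash
python3 -m creep '[[0.65,[-5,0,0],0],[0.65,[-10,0,0],0],[0.65,[-15,0,0],0],[0.65,[-20,0,0],0],[0.65,[-20,0,0],0],[0.65,[-15,0,0],0],[0.65,[-8,0,0],0],[0.65,[0,0,0],0]]' ;python3 plan.py 0.3431 0.2778 0.25 52.2; python3 bars.py top pics/t9.png
```

```text
clock: 14.95
position: [0.7543, 0.219, 0.3168]
eef_rot: [-0.813, 1.498, 0.891]
ft_force: [-0.7, -0.5, -0.3]
grip_width: 0.352
clock 14.95 grip 0.352 F [-0.7 -0.5 -0.3] tilt(deg) [-6.  -0.5]
cur [0.7543 0.219  0.3168] yaw 62.0 j6 -0.87
ROLL 9.8 -> then x(down) 66.8  y 361.0  z -205.6 mm   (xy rows min 10.4)
bar [463. 334.] 1028 [ 0.09  -0.647  0.134] mid [ 0.0802 -0.586 ] ang 99.3 len 0.314 zrange [0.11  0.141]
bar [369. 312.] 143 [ 0.178 -0.327  0.129] mid [ 0.1775 -0.3276] ang -121.8 len 0.101 zrange [0.121 0.136]
```

View pics/t9.png

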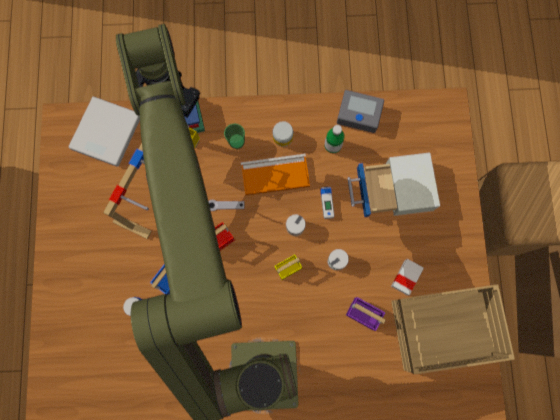

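```bash
python3 -m creep '[[0.6,[0,8,-5],5],[0.6,[0,16,-9],4.8],[0.6,[2,22,-13],0],[0.6,[3,26,-15],0],[0.6,[3,28,-16],0],[0.6,[3,28,-16],0],[0.6,[3,28,-16],0],[0.6,[3,28,-16],0],[0.6,[3,28,-16],0],[0.6,[3,28,-16],0]]' ;python3 plan.py 0.3431 0.2778 0.25 52.2
```

```text
clock: 15.83
position: [0.4673, 0.254, 0.3061]
eef_rot: [-0.675, 1.577, 0.743]
ft_force: [-0.3, 0.2, 0.7]
grip_width: 0.397
clock 15.83 grip 0.397 F [-0.3  0.2  0.7] tilt(deg) [-7.2 -0.8]
cur [0.4673 0.254  0.3061] yaw 51.4 j6 -0.52
ROLL -0.8 -> then x(down) 56.1  y 112.7  z -57.3 mm   (xy rows min 3.2)
```

```bash
cat > st.py <<'E'
from h import *
s=readout.observe();R=Rn.from_rotvec(s["eef_rot"]).as_matrix()
print(s["clock"],s["position"].round(4),"q",s["joint_positions"].round(3),"tilt",np.degrees(R[:2,0]).round(2),"tq",s["joint_torque"].round(1), "vel",s["joint_velocities"].round(3))
E
python3 st.py; python3 -m creep '[[0.6,[0,0,0],0],[0.6,[0,0,0],0],[0.6,[0,0,0],0]]';python3 st.py;python3 -m creep '[[0.6,[0,0,0],0],[0.6,[0,0,0],0],[0.6,[0,0,0],0]]';python3 st.py; 
```

```text
15.8333 [0.4673 0.254  0.3061] q [ 0.377 -0.101  1.682  0.033  1.682 -0.515] tilt [-7.2  -0.81] tq [ -2.8 -27.8 -37.8   0.    0.4  -0.3] vel [ 0.349 -0.751  0.719  0.047  0.039  0.348]
clock: 16.08
position: [0.461, 0.2546, 0.3043]
eef_rot: [-0.678, 1.579, 0.748]
ft_force: [0.9, 0.1, 0.7]
grip_width: 0.398
16.0833 [0.461  0.2546 0.3043] q [ 0.382 -0.11   1.694  0.034  1.683 -0.515] tilt [-7.38 -0.87] tq [  0.4 -32.4 -36.5   0.2   0.5   0. ] vel [ 0.001 -0.001  0.015 -0.005 -0.013 -0.002]
clock: 16.33
position: [0.4631, 0.2539, 0.3029]
eef_rot: [-0.677, 1.582, 0.746]
ft_force: [1.3, -0.1, 0.3]
grip_width: 0.401
16.3333 [0.4631 0.2539 0.3029] q [ 0.379 -0.105  1.692  0.034  1.682 -0.515] tilt [-7.47 -0.92] tq [  0.2 -32.3 -36.8   0.2   0.5  -0. ] vel [-0.011  0.022 -0.012 -0.003 -0.004 -0.002]
```

```bash
python3 -m creep '[[0.6,[0,30,-15],0],[0.6,[0,0,0],0],[0.6,[0,0,0],0]]' >/dev/null;python3 st.py|cut -c1-140;python3 -m creep '[[0.6,[10,10,-5],0],[0.6,[10,10,-5],0],[0.6,[10,10,-5],0],[0.6,[0,0,0],0],[0.6,[0,0,0],0]]'>/dev/null;python3 st.py|cut -c1-140; python3 -m creep '[[0.6,[20,0,0],0],[0.6,[0,0,0],0],[0.6,[0,0,0],0]]' >/dev/null;python3 st.py|cut -c1-140
```

```text
16.5833 [0.4323 0.2604 0.3051] q [ 0.412 -0.157  1.736  0.038  1.693 -0.479] tilt [-7.65 -0.99] tq [  0.3 -30.7 -37.5   0.2   0.5   0. ] vel
17.0 [0.3992 0.2668 0.2791] q [ 0.449 -0.211  1.825  0.042  1.654 -0.44 ] tilt [-7.55 -0.97] tq [  0.3 -26.8 -35.8   0.2   0.5   0. ] vel [ 
17.25 [0.3999 0.2663 0.261 ] q [ 0.448 -0.207  1.851  0.041  1.621 -0.441] tilt [-7.37 -0.91] tq [  0.1 -25.5 -34.4   0.2   0.4  -0. ] vel [
```

```bash
t(){ python3 st.py|cut -c1-140; }; python3 -m creep '[[0.6,[-10,0,0],0],[0.6,[-10,0,0],0],[0.6,[-10,0,0],0],[0.6,[0,0,0],0],[0.6,[0,0,0],0]]' >/dev/null; t;python3 -m creep '[[0.6,[20,0,0],0],[0.6,[20,0,0],0],[0.6,[0,0,0],0],[0.6,[0,0,0],0]]'>/dev/null; t; python3 -m creep '[[0.6,[0,0,0],6],[0.6,[0,0,0],6],[0.6,[0,0,0],0]]' >/dev/null; t; python3 -m creep '[[0.6,[0,0,0],-6],[0.6,[0,0,0],-6],[0.6,[0,0,0],0]]' >/dev/null; t; python3 -m creep '[[0.6,[0,-20,0],0],[0.6,[0,0,0],0],[0.6,[0,0,0],0]]' >/dev/null; t;python3 -m creep '[[0.6,[0,20,0],0],[0.6,[0,0,0],0],[0.6,[0,0,0],0]]' >/dev/null; t
```

```text
17.6667 [0.4075 0.2672 0.2986] q [ 0.443 -0.205  1.788  0.041  1.677 -0.442] tilt [-7.07 -0.77] tq [ -0.  -28.1 -37.7   0.2   0.4  -0. ] vel
18.0 [0.4047 0.2676 0.2627] q [ 0.446 -0.208  1.848  0.041  1.611 -0.442] tilt [-6.64 -0.57] tq [ -0.  -25.9 -35.1   0.2   0.4  -0. ] vel [ 
18.25 [0.4052 0.2678 0.265 ] q [ 0.446 -0.208  1.844  0.041  1.613 -0.224] tilt [-6.56 -0.53] tq [  0.  -27.  -36.5   0.2   0.4   0.7] vel [
18.5 [0.4063 0.2683 0.2683] q [ 0.446 -0.209  1.84   0.041  1.615 -0.449] tilt [-6.38 -0.45] tq [  0.  -27.  -36.6   0.2   0.4  -0.6] vel [ 
18.75 [0.4227 0.2563 0.2692] q [ 0.412 -0.193  1.824  0.038  1.613 -0.483] tilt [-6.22 -0.34] tq [ -0.2 -27.5 -36.5   0.1   0.4  -0. ] vel [
19.0 [0.4069 0.2695 0.2719] q [ 0.447 -0.211  1.835  0.042  1.617 -0.445] tilt [-6.19 -0.3 ] tq [  0.1 -27.3 -37.    0.2   0.4   0. ] vel [
```

```bash
python3 plan.py 0.3431 0.2778 0.17 52.2; python3 bars.py wrist pics/w10.png
```

```text
clock 19.00 grip 0.402 F [-0.5 -0.6 -0.1] tilt(deg) [-6.2 -0.3]
cur [0.4069 0.2695 0.2719] yaw 51.3 j6 -0.44
ROLL -0.9 -> then x(down) 101.9  y 55.5  z -32.5 mm   (xy rows min 1.6)
bar [247. 115.] 1476 [0.318 0.297 0.129] mid [0.3199 0.2954] ang -38.0 len 0.1 zrange [0.123 0.13 ]
bar [461. 174.] 408 [0.486 0.418 0.126] mid [0.4855 0.4193] ang -52.7 len 0.024 zrange [0.109 0.141]
```

View pics/w10.png

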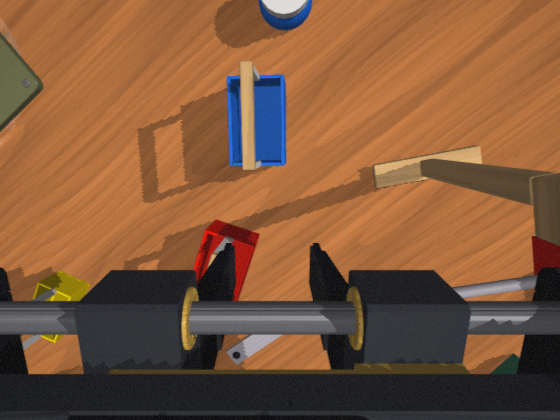

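```bash
cat > goto.py <<'E'
# goto.py X Y Z  tx ty tz(mm tool point)  yaw
import sys
from h import *
a=list(map(float,sys.argv[1:8]))
s=readout.observe();p=np.array(s["position"]);R=Rn.from_rotvec(s["eef_rot"]).as_matrix()
cur=np.degrees(np.arctan2(R[1,2],R[0,2]));d=(a[6]-cur+90)%180-90
roll=-d
R2=R@Rn.from_rotvec([np.radians(roll),0,0]).as_matrix()
D=np.array(a[:3])-(p+R2@(np.array(a[3:6])/1000))
print("clock %.2f grip %.3f F %s tilt %s yaw %.1f pos %s"%(s["clock"],s["grip_width"],np.round(s["ft_force"],1),np.degrees(R[:2,0]).round(1),cur,p.round(4)))
print("ROLL %.1f then tool shift %s  | world delta %s"%(roll,(R2.T@D*1000).round(1),(D*1000).round(1)))
E
python3 goto.py 0.3207 0.295 0.20 -37 27 0 52.1
```

```text
clock 19.05 grip 0.397 F [ 0.5 -0.7  0. ] tilt [-6.2 -0.3] yaw 51.3 pos [0.4069 0.2696 0.272 ]
ROLL -0.8 then tool shift [117.8  50.2 -27.7]  | world delta [ -69.     8.6 -111. ]
```

```bash
python3 -m creep '[[0.65,[10,6,-3],-0.8],[0.65,[18,8,-5],0],[0.65,[22,10,-6],0],[0.65,[22,10,-5],0],[0.65,[18,7,-4],0],[0.65,[10,3,-2],0],[0.65,[0,0,0],0],[0.65,[0,0,0],0]]' >/dev/null;python3 goto.py 0.3207 0.295 0.125 -37 27 0 52.1
```

```text
clock 19.72 grip 0.349 F [ 0.8 -0.3 -0.6] tilt [-6.2 -0.3] yaw 52.2 pos [0.3426 0.2759 0.1712]
ROLL 0.1 then tool shift [85.2 -1.8  4.9]  | world delta [ -4.7   2.3 -85.2]
```

```bash
python3 -m creep '[[0.65,[8,0,3],0],[0.65,[15,-1,1],0],[0.65,[20,0,0],0],[0.65,[18,0,0],0],[0.65,[10,0,0],0],[0.65,[5,0,0],0],[0.65,[0,0,0],0],[0.65,[0,0,0],0]]' >/dev/null;python3 goto.py 0.3207 0.295 0.125 -37 27 0 52.1
```

```text
clock 20.38 grip 0.347 F [ 0.2  0.  -0.7] tilt [-5.4  0.1] yaw 52.0 pos [0.3464 0.2815 0.0985]
ROLL -0.1 then tool shift [13.   3.5 -6.6]  | world delta [ -8.   -3.1 -12.3]
```

```bash
python3 -m creep '[[0.65,[0,3,-6],0],[0.65,[6,0,0],0],[0.65,[6,0,0],0],[0.65,[0,0,0],0]]' >/dev/null;python3 goto.py 0.3207 0.295 0.125 -37 27 0 52.1
```

```text
clock 20.72 grip 0.351 F [-0.1  0.1  0.2] tilt [-5.1  0.3] yaw 52.0 pos [0.3411 0.2797 0.0897]
ROLL -0.1 then tool shift [ 3.7  1.  -2.2]  | world delta [-2.5 -1.1 -3.5]
```

```bash
python3 -m creep '[[1,[4,1,-2],0],[1,[0,0,0],0],[1,[0,0,0],0],[1,[0,0,0],0],[1,[0,0,0],0],[1,[0,0,0],0],[1,[0,0,0],0]]' 40 >/dev/null;python3 goto.py 0.3207 0.295 0.125 -37 27 0 52.1
```

```text
clock 21.30 grip 0.121 F [ 0.8 -0.3 -1.3] tilt [-5.   0.4] yaw 52.0 pos [0.3388 0.2791 0.0858]
ROLL -0.1 then tool shift [-0.4 -0.2 -0.5]  | world delta [-0.2 -0.5  0.4]
```

Gripped (11.5 mm). Lift.

```bash
python3 -m creep '[[1,[-8,0,0],0],[1,[-16,0,0],0],[1,[-25,0,0],0],[1,[-32,0,0],0],[1,[-32,0,0],0],[1,[-28,0,0],0],[1,[-16,0,0],0],[1,[-8,0,0],0],[1,[0,0,0],0]]' 40 >/dev/null; python3 held.py; python3 hook.py blue 27 -37 -85 0 45
```

```text
3546 far end ty 77.4 mm -> mid ty 27.4; yaw err -0.3 deg; pitch 4.3 deg; bar top tx at mid -41.3 tz at mid -0.2
clock 22.10 grip 0.125 F [ 0.7 -0.4 -0.4] tilt [-5.5 -0. ] yaw 52.1
bar in hook frame mm: x -124.4 y 256.5 z 45.2 ; bar axis z-slope 4.3 deg
tool shift to goal mm [ -23.2 -243.7   86.1]
```

```bash
python3 -m creep '[[1,[-3,-5,0],-5.3],[1,[-3,-10,0],-5.2],[1,[0,0,0],0]]' 40 >/dev/null; python3 hook.py blue 27 -37 -90 0 45
```

```text
clock 22.35 grip 0.122 F [-0.3  0.1 -1.7] tilt [-5.8 -0.2] yaw 63.0
bar in hook frame mm: x -132.8 y 242.6 z 46.0 ; bar axis z-slope 5.1 deg
tool shift to goal mm [ -22.5 -241.8   41.4]
```

```bash
python3 -m creep '[[1,[-2,-10,1],0],[1,[-3,-20,2],0],[1,[-3,-28,4],0],[1,[-3,-30,5],0],[1,[-3,-30,5],0],[1,[-3,-30,5],0],[1,[-3,-30,5],0],[1,[-2,-22,4],0],[1,[-1,-12,2],0],[1,[0,-5,0],0]]' 40 >/dev/null; python3 hook.py blue 27 -37 -85 0 45
```

```text
clock 23.18 grip 0.124 F [-0.6 -0.2 -1.5] tilt [-7.  -0.6] yaw 62.0
bar in hook frame mm: x -102.0 y 16.9 z 30.1 ; bar axis z-slope 5.9 deg
tool shift to goal mm [-17.6 -15.   16.2]
```

```bash
python3 -m creep '[[1,[-6,-7,0],-0.7],[1,[-6,-6,0],0],[1,[-4,-3,0],0],[1,[0,0,0],0]]' 40 >/dev/null; python3 hook.py blue 27 -37 -2 0 40
```

```text
clock 23.52 grip 0.124 F [-0.2  0.1 -1.4] tilt [-7.4 -0.7] yaw 62.6
bar in hook frame mm: x -102.5 y -1.4 z 41.7 ; bar axis z-slope 6.3 deg
tool shift to goal mm [ -5.2   2.2 100.3]
```

```bash
python3 -m creep '[[1,[-1,1,8],0],[1,[-1,1,13],0],[1,[-1,0,14],0],[1,[-1,0,14],0],[1,[-1,0,13],0],[1,[-1,0,9],0],[1,[0,0,5],0],[1,[0,0,0],0],[1,[0,0,0],0]]' 40 >/dev/null; python3 hook.py blue 27 -37 0 0 20
```

```text
clock 24.27 grip 0.122 F [ 0.1 -0.3 -1.6] tilt [-7.2 -0.5] yaw 62.9
bar in hook frame mm: x -15.7 y 5.5 z 46.0 ; bar axis z-slope 6.2 deg
tool shift to goal mm [24.1 -8.2 17.4]
```

```bash
python3 -m creep '[[1,[4,-3,8],0],[1,[7,-3,6],0],[1,[8,-1,1],0],[1,[6,0,0],0],[1,[0,0,0],0],[1,[0,0,0],0]]' 40 >/dev/null; python3 hook.py blue 27 -37 0 0 6
```

```text
clock 24.77 grip 0.123 F [ 0.1  0.3 -1.2] tilt [-7.3 -0.6] yaw 62.8
bar in hook frame mm: x -2.8 y 0.7 z 15.4 ; bar axis z-slope 6.3 deg
tool shift to goal mm [ 9.1 -1.8  3.4]
```

```bash
python3 -m creep '[[1,[4,0,2],0],[1,[4,0,1],0],[1,[3,0,0],0],[1,[1,0,0],0],[1,[0,0,0],0]]' 40 >/dev/null; python3 hook.py blue 27 -37 0 0 4
```

```text
clock 25.18 grip 0.129 F [-0.   0.8 -0.5] tilt [-7.2 -0.5] yaw 62.7
bar in hook frame mm: x -0.6 y 1.5 z 4.7 ; bar axis z-slope 6.1 deg
tool shift to goal mm [ 0.5 -1.5  0.6]
```

Weight has come off (F -0.5). Release, look, retreat.

```bash
python3 -m creep '[[1,[1.5,0,0],0],[0.8,[0,0,0],0],[0.8,[0,0,0],0],[0.65,[0,0,0],0],[0.65,[0,0,0],0],[0.65,[0,0,0],0],[0.65,[0,0,0],0],[0.65,[0,0,0],0]]' >/dev/null;python3 hook.py blue 27 -37 0 0 4
python3 - <<'E'
from h import *
snap("scene","pics/s3.png")
i=cv2.imread("pics/s3.png")[190:420,180:480];cv2.imwrite("pics/s3z.png",cv2.resize(i,None,fx=2.6,fy=2.6))
E
```

```text
clock 25.85 grip 0.346 F [-0.1  0.5 -0.9] tilt [-7.1 -0.5] yaw 62.7
bar in hook frame mm: x -0.4 y 1.5 z 3.9 ; bar axis z-slope 6.1 deg
tool shift to goal mm [-0.2 -1.5  0.4]
```

View pics/s3z.png

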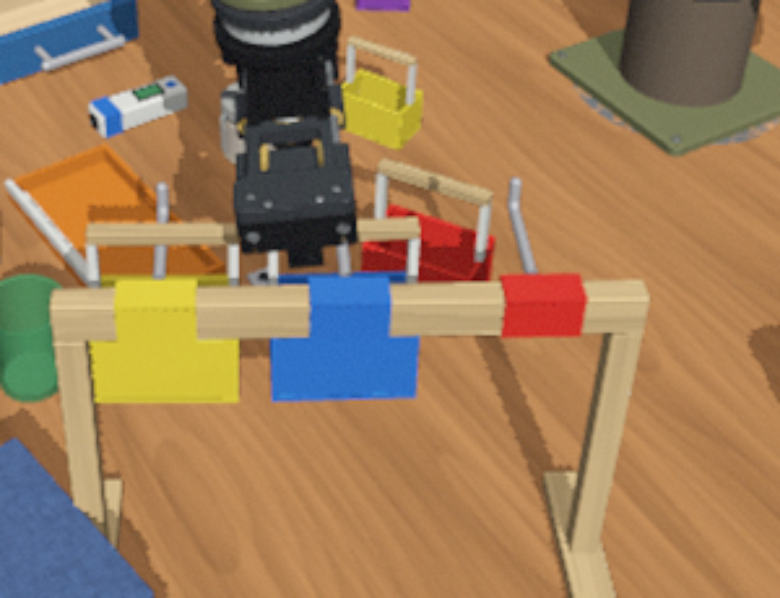

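```bash
python3 -m creep '[[0.65,[-6,0,0],0],[0.65,[-12,0,0],0],[0.65,[-18,0,0],0],[0.65,[-20,0,0],0],[0.65,[-15,0,0],0],[0.65,[-8,0,0],5],[0.65,[0,-5,-8],6],[0.65,[0,-5,-15],6],[0.65,[0,-5,-15],6],[0.65,[0,-5,-15],6]]'  >/dev/null;python3 goto.py 0.435 0.141 0.22 -37 27 0 33.2
```

```text
clock 26.73 grip 0.351 F [0.  0.1 0.2] tilt [-6.7 -0.3] yaw 32.6 pos [0.6272 0.2229 0.309 ]
ROLL -0.6 then tool shift [ 148.2    3.1 -195.6]  | world delta [-181.8 -104.8 -127.3]
```

```bash
python3 -m creep '[[0.65,[2,0,-15],-0.6],[0.65,[4,0,-25],0],[0.65,[5,0,-30],0],[0.65,[5,0,-30],0],[0.65,[5,0,-25],0],[0.65,[5,0,-15],0],[0.65,[2,0,-8],0],[0.65,[0,0,0],0],[0.65,[0,0,0],0]]'  >/dev/null;python3 goto.py 0.435 0.141 0.22 -37 27 0 33.2; python3 bars.py wrist pics/w11.png
```

```text
clock 27.48 grip 0.349 F [0.2 0.4 0.2] tilt [-5.7 -0.2] yaw 32.8 pos [0.4977 0.1374 0.3087]
ROLL -0.4 then tool shift [131.5   5.4 -42.8]  | world delta [ -51.7  -19.1 -127. ]
bar [440. 140.] 493 [0.589 0.263 0.135] mid [0.5927 0.2596] ang -43.1 len 0.113 zrange [0.129 0.142]
bar [480. 133.] 3555 [0.622 0.295 0.133] mid [0.6255 0.2929] ang -32.3 len 0.088 zrange [0.131 0.14 ]
bar [239. 156.] 1145 [0.432 0.144 0.129] mid [0.4332 0.1422] ang -56.8 len 0.1 zrange [0.121 0.13 ]
bar [486. 245.] 446 [0.696 0.209 0.135] mid [0.707  0.2019] ang -31.4 len 0.1 zrange [0.129 0.142]
bar [533. 247.] 2284 [0.741 0.234 0.133] mid [0.7409 0.2336] ang -28.4 len 0.068 zrange [0.131 0.139]
```

View pics/w11.png

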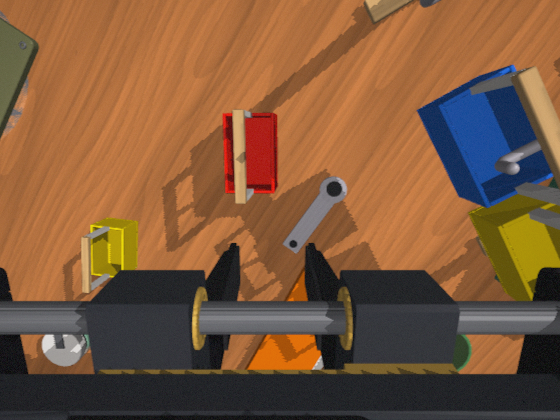

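```bash
python3 -m creep '[[0.65,[6,2,-10],0],[0.65,[12,2,-14],0],[0.65,[20,1,-11],0],[0.65,[25,0,-5],0],[0.65,[22,0,-1],0],[0.65,[12,0,0],0],[0.65,[5,0,0],0],[0.65,[0,0,0],0]]'  >/dev/null;python3 goto.py 0.434 0.142 0.125 -37 27 0 33.2
```

```text
clock 28.20 grip 0.350 F [-0.9 -0.3 -0. ] tilt [-5.3 -0.1] yaw 33.0 pos [0.4576 0.1226 0.2113]
ROLL -0.2 then tool shift [125.1  -2.2  -2.3]  | world delta [ -12.3   -3.2 -124.5]
```

```bash
python3 -m creep '[[0.65,[8,-1,-1],0],[0.65,[16,-1,0],0],[0.65,[22,0,0],0],[0.65,[22,0,0],0],[0.65,[16,0,0],0],[0.65,[10,0,0],0],[0.65,[5,0,0],0],[0.65,[0,0,0],0],[0.65,[0,0,0],0]]'  >/dev/null;python3 goto.py 0.434 0.142 0.125 -37 27 0 33.2
```

```text
clock 28.95 grip 0.350 F [-0.2 -0.   0.5] tilt [-4.4  0.1] yaw 33.1 pos [0.4584 0.122  0.117 ]
ROLL -0.1 then tool shift [30.9  3.4 -9.9]  | world delta [-12.5  -2.6 -30. ]
```

```bash
python3 -m creep '[[0.65,[0,3,-9],0],[0.65,[8,0,0],0],[0.65,[10,0,0],0],[0.65,[6,0,0],0],[0.65,[0,0,0],0]]'  >/dev/null;python3 goto.py 0.434 0.142 0.125 -37 27 0 33.2
```

```text
clock 29.37 grip 0.348 F [-0.   0.5  0.1] tilt [-3.9  0.1] yaw 33.0 pos [0.4495 0.1198 0.096 ]
ROLL -0.2 then tool shift [ 9.2  1.2 -2.4]  | world delta [-3.3 -0.3 -9. ]
```

```bash
python3 -m creep '[[0.65,[7,1,-2],0],[0.8,[0,0,0],0],[1,[0,0,0],0],[1,[0,0,0],0],[1,[0,0,0],0],[1,[0,0,0],0],[1,[0,0,0],0],[1,[0,0,0],0],[1,[0,0,0],0]]' 40 >/dev/null;python3 goto.py 0.434 0.142 0.125 -37 27 0 33.2
```

```text
clock 30.12 grip 0.125 F [ 0.3 -0.  -0.8] tilt [-4.   0.1] yaw 33.0 pos [0.4464 0.1196 0.0879]
ROLL -0.2 then tool shift [ 0.9 -0.  -0.2]  | world delta [-0.2 -0.2 -0.9]
```

```bash
python3 -m creep '[[1,[-8,0,0],0],[1,[-16,0,0],0],[1,[-25,0,0],0],[1,[-32,0,0],0],[1,[-32,0,0],0],[1,[-28,0,0],0],[1,[-16,0,0],0],[1,[-8,0,0],0],[1,[0,0,0],0]]' 40 >/dev/null; python3 held.py;python3 -m creep '[[1,[-2,0,-5],-6],[1,[-2,0,-10],-6],[1,[0,0,-10],-6],[1,[0,0,-5],-6],[1,[0,0,0],-5.7],[1,[0,0,0],0]]' 40 >/dev/null; python3 hook.py red 27 -37 -90 0 45
```

```text
3522 far end ty 76.9 mm -> mid ty 26.9; yaw err -0.1 deg; pitch 2.3 deg; bar top tx at mid -40.1 tz at mid -0.7
clock 31.42 grip 0.121 F [ 0.2  1.  -1.8] tilt [-5.4 -0.1] yaw 64.2
bar in hook frame mm: x -253.5 y -13.1 z 43.8 ; bar axis z-slope 4.8 deg
tool shift to goal mm [ -7.4   9.4 163.6]
```

```bash
python3 -m creep '[[1,[-1,1,10],1.4],[1,[-1,2,18],0],[1,[-1,2,24],0],[1,[-1,2,26],0],[1,[-1,1,24],0],[1,[-1,0,18],0],[1,[-1,0,10],0],[1,[0,0,5],0],[1,[0,0,0],0]]' 40 >/dev/null; python3 hook.py red 27 -37 -85 0 42
```

```text
clock 32.17 grip 0.119 F [-0.4  0.1 -2.4] tilt [-6.6 -0.5] yaw 61.4
bar in hook frame mm: x -115.3 y -1.9 z 29.6 ; bar axis z-slope 5.6 deg
tool shift to goal mm [-13.9   4.   29.4]
```

```bash
python3 -m creep '[[1,[-7,2,4],-1.3],[1,[-7,2,8],0],[1,[-3,0,10],0],[1,[-2,0,12],0],[1,[-1,0,13],0],[1,[-1,0,13],0],[1,[-1,0,12],0],[1,[0,0,8],0],[1,[0,0,3],0],[1,[0,0,0],0]]' 40 >/dev/null; python3 hook.py red 27 -37 -2 0 35
```

```text
clock 33.00 grip 0.123 F [-0.2 -0.  -0.9] tilt [-6.4 -0.4] yaw 62.5
bar in hook frame mm: x -24.8 y -1.5 z 51.2 ; bar axis z-slope 5.5 deg
tool shift to goal mm [14.9  0.1 23.7]
```

```bash
python3 -m creep '[[1,[3,0,9],0],[1,[6,0,8],0],[1,[8,0,4],0],[1,[8,0,0],0],[1,[6,0,0],0],[1,[0,0,0],0],[1,[0,0,0],0]]' 40 >/dev/null; python3 hook.py red 27 -37 0 0 6
```

```text
clock 33.58 grip 0.121 F [-0.5 -0.1 -0.6] tilt [-6.6 -0.5] yaw 62.4
bar in hook frame mm: x -5.1 y 2.1 z 14.1 ; bar axis z-slope 5.6 deg
tool shift to goal mm [ 7.5 -2.8  5.6]
```

```bash
python3 -m creep '[[1,[2,-1,3],0],[1,[4,-1,2],0],[1,[3,0,0],0],[1,[2,0,0],0],[1,[0,0,0],0]]' 40 >/dev/null; python3 hook.py red 27 -37 0 0 4
```

```text
clock 34.00 grip 0.120 F [ 0.2 -0.1 -1.6] tilt [-6.3 -0.4] yaw 62.4
bar in hook frame mm: x -0.2 y 0.1 z 6.0 ; bar axis z-slope 5.4 deg
tool shift to goal mm [ 1.9 -0.3  0.3]
```

```bash
python3 -m creep '[[1,[3,0,0],0],[1,[1,0,0],0]]' 40; python3 -m creep '[[0.8,[0,0,0],0],[0.8,[0,0,0],0],[0.65,[0,0,0],0],[0.65,[0,0,0],0],[0.65,[0,0,0],0],[0.65,[0,0,0],0],[0.65,[0,0,0],0]]' >/dev/null;python3 hook.py red 27 -37 0 0 4; python3 -m creep '[[0.65,[-6,0,0],0],[0.65,[-12,0,0],0],[0.65,[-18,0,0],0],[0.65,[-20,0,0],0],[0.65,[-20,0,0],0],[0.65,[-15,0,0],0],[0.65,[-5,0,0],0],[0.65,[0,0,0],0]]' >/dev/null
python3 - <<'E'
from h import *
snap("scene","pics/s4.png")
E
python3 st.py
```

```text
clock: 34.17
position: [0.5317, 0.3276, 0.216]
eef_rot: [-0.813, 1.497, 0.898]
ft_force: [-1.3, -1.1, 2.0]
grip_width: 0.122
clock 34.75 grip 0.352 F [-0.2  0.2 -0.9] tilt [-6.1 -0.3] yaw 62.3
bar in hook frame mm: x 0.3 y -0.2 z 4.1 ; bar axis z-slope 5.3 deg
tool shift to goal mm [ 0.2  0.2 -0.3]
35.4667 [0.5426 0.3281 0.3188] q [ 0.438  0.107  1.452  0.041  1.68  -0.645] tilt [-6.09 -0.25] tq [ -0.1 -39.7 -35.3   0.2   0.4  -0. ] vel [ 0.001  0.005  0.036 -0.001 -0.009  0.   ]
```

View pics/s4.png

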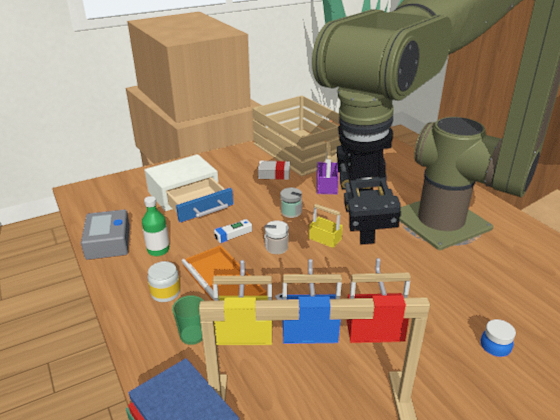

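```bash
python3 goto.py 0.471 -0.119 0.23 0 0 0 48; python3 -m creep '[[0.3,[0,-5,-8],3],[0.3,[0,-8,-16],6],[0.3,[0,-10,-25],5],[0.3,[0,-5,-30],0],[0.3,[0,-5,-30],0],[0.3,[0,-5,-30],0],[0.3,[0,-5,-30],0],[0.3,[0,-5,-30],0],[0.3,[0,-5,-30],0],[0.3,[0,-5,-30],0]]' >/dev/null;python3 goto.py 0.471 -0.119 0.23 0 0 0 48
```

```text
clock 35.47 grip 0.347 F [-0.2  0.3 -0.1] tilt [-6.1 -0.3] yaw 62.3 pos [0.5426 0.3281 0.3188]
ROLL 14.3 then tool shift [  97.8 -254.  -372.6]  | world delta [ -71.6 -447.1  -88.8]
clock 36.30 grip 0.702 F [-0.  -0.3  0.1] tilt [-7.3 -0.6] yaw 48.2 pos [0.4113 0.0899 0.3199]
ROLL 0.2 then tool shift [  83.8 -192.2 -106.4]  | world delta [  59.7 -208.9  -89.9]
```

```bash
python3 -m creep '[[0.1,[3,-15,-9],0],[0.1,[5,-16,-9],0],[0.1,[8,-17,-9],0],[0.1,[8,-17,-9],0],[0.1,[8,-17,-9],0],[0.1,[8,-17,-9],0],[0.1,[8,-17,-9],0],[0.1,[8,-17,-9],0],[0.1,[6,-12,-7],0],[0.1,[3,-6,-4],0]]' >/dev/null;python3 goto.py 0.471 -0.119 0.23 0 0 0 48;python3 -m creep '[[0.1,[2,-6,-4],0],[0.1,[2,-3,-2],0],[0.1,[0,0,0],0],[0.1,[0,0,0],0],[0.1,[0,0,0],0],[0.1,[0,0,0],0]]' >/dev/null;python3 goto.py 0.471 -0.119 0.23 0 0 0 48
```

```text
clock 37.13 grip 0.900 F [-1.1 -0.1 -0.3] tilt [-7.8 -0.4] yaw 48.1 pos [ 0.4512 -0.0832  0.2387]
ROLL 0.1 then tool shift [  6.2 -39.4 -12.5]  | world delta [ 19.8 -35.8  -8.7]
clock 37.63 grip 0.899 F [-0.7  1.3 -0.6] tilt [-8.  -0.3] yaw 48.1 pos [ 0.4519 -0.0934  0.2318]
ROLL 0.1 then tool shift [ -0.8 -31.4  -6. ]  | world delta [ 19.1 -25.6  -1.8]
```

```bash
t(){ python3 st.py|cut -c1-110; }; t; python3 -m creep '[[0.1,[0,0,0],0],[0.1,[0,0,0],0],[0.1,[0,0,0],0],[0.1,[0,0,0],0],[0.1,[0,0,0],0],[0.1,[0,0,0],0],[0.1,[0,0,0],0],[0.1,[0,0,0],0],[0.1,[0,0,0],0],[0.1,[0,0,0],0]]' >/dev/null; t; python3 -m creep '[[0.1,[3,0,0],0],[0.1,[3,0,0],0],[0.1,[3,0,0],0],[0.1,[3,0,0],0],[0.1,[3,0,0],0],[0.1,[3,0,0],0],[0.1,[3,0,0],0],[0.1,[3,0,0],0],[0.1,[3,0,0],0],[0.1,[3,0,0],0]]' >/dev/null; t;  python3 -m creep '[[0.1,[-30,0,0],0],[0.1,[0,0,0],0],[0.1,[0,0,0],0],[0.1,[0,0,0],0]]' >/dev/null; t; python3 -m creep '[[0.1,[30,0,0],0],[0.1,[0,0,0],0],[0.1,[0,0,0],0],[0.1,[0,0,0],0]]' >/dev/null; t
```

```text
37.6333 [ 0.4519 -0.0934  0.2318] q [-0.289 -0.226  1.916 -0.045  1.585 -1.12 ] tilt [-8.05 -0.32] tq [ -0.2 -
38.4667 [ 0.4526 -0.0922  0.2336] q [-0.286 -0.228  1.914 -0.045  1.586 -1.12 ] tilt [-7.86 -0.37] tq [  0.  -
39.3 [ 0.4479 -0.0924  0.2006] q [-0.289 -0.222  1.964 -0.045  1.53  -1.121] tilt [-7.88 -0.37] tq [  0.  -25.
39.6333 [ 0.451  -0.092   0.2288] q [-0.286 -0.227  1.922 -0.045  1.581 -1.12 ] tilt [-8.06 -0.31] tq [  0.  -
39.9667 [ 0.4469 -0.0922  0.1988] q [-0.289 -0.221  1.967 -0.045  1.529 -1.121] tilt [-8.01 -0.33] tq [ -0.  -
```

```bash
t(){ python3 st.py|cut -c1-110; }; python3 -m creep '[[0.1,[0,0,0],7],[0.1,[0,0,0],7],[0.1,[0,0,0],7],[0.1,[0,0,0],7],[0.1,[0,0,0],0]]' >/dev/null; t; python3 -m creep '[[0.1,[0,0,0],-7],[0.1,[0,0,0],-7],[0.1,[0,0,0],-7],[0.1,[0,0,0],-7],[0.1,[0,0,0],0]]' >/dev/null; t;  python3 -m creep '[[0.1,[-40,0,0],0],[0.1,[-40,0,0],0],[0.1,[-40,0,0],0],[0.1,[0,0,0],0],[0.1,[0,0,0],0]]' >/dev/null; t; python3 -m creep '[[0.1,[40,0,0],0],[0.1,[40,0,0],0],[0.1,[40,0,0],0],[0.1,[0,0,0],0],[0.1,[0,0,0],0]]' >/dev/null; t
```

```text
40.3833 [ 0.4499 -0.093   0.2047] q [-0.289 -0.223  1.958 -0.045  1.533 -0.616] tilt [-7.63 -0.44] tq [ -0.  -
40.8 [ 0.4527 -0.0937  0.2101] q [-0.289 -0.224  1.95  -0.045  1.535 -1.128] tilt [-7.24 -0.56] tq [ -0.  -25.
41.2167 [ 0.4661 -0.0917  0.3312] q [-0.278 -0.224  1.751 -0.045  1.742 -1.123] tilt [-7.68 -0.42] tq [  0.1 -
41.6333 [ 0.4512 -0.093   0.2115] q [-0.288 -0.229  1.951 -0.045  1.538 -1.122] tilt [-7.24 -0.54] tq [  0.  -
```

```bash
t(){ python3 st.py|cut -c1-110; }; python3 -m creep '[[0.1,[3,0,0],7],[0.1,[3,0,0],-7],[0.1,[3,0,0],7],[0.1,[3,0,0],-7],[0.1,[3,0,0],7],[0.1,[3,0,0],-7],[0.1,[3,0,0],7],[0.1,[3,0,0],-7],[0.1,[3,0,0],7],[0.1,[3,0,0],-7]]' >/dev/null; t; python3 -m creep '[[0.1,[0,0,0],7],[0.1,[0,0,0],7],[0.1,[0,0,0],7],[0.1,[0,0,0],7],[0.1,[0,0,0],7],[0.1,[0,0,0],-7],[0.1,[0,0,0],-7],[0.1,[0,0,0],-7],[0.1,[0,0,0],-7],[0.1,[0,0,0],-7]]' >/dev/null; t; 
```

```text
42.4667 [ 0.4633 -0.0975  0.2103] q [-0.29  -0.225  1.948 -0.045  1.502 -1.114] tilt [-5.32 -1.11] tq [  0.  -
43.3 [ 0.4812 -0.1021  0.2464] q [-0.289 -0.232  1.892 -0.045  1.52  -1.119] tilt [-2.86 -1.84] tq [ -0.  -26.
```

```bash
t(){ python3 st.py|cut -c1-110; }; python3 -m creep '[[0.1,[4,0,0],7],[0.1,[4,0,0],7],[0.1,[4,0,0],7],[0.1,[4,0,0],7],[0.1,[4,0,0],7],[0.1,[4,0,0],-7],[0.1,[4,0,0],-7],[0.1,[4,0,0],-7],[0.1,[4,0,0],-7],[0.1,[4,0,0],-7]]' >/dev/null; t; 
```

```text
44.1333 [ 0.4984 -0.1085  0.2446] q [-0.291 -0.226  1.89  -0.045  1.467 -1.12 ] tilt [-0.13 -2.65] tq [  0.  -
```

```bash
cat > jars.py <<'E'
import sys
from h import *
s,c=snap(sys.argv[1],sys.argv[2]);W=world(s,c);f=c["frame"]
X,Y,Z=W[...,0],W[...,1],W[...,2];hsv=cv2.cvtColor(f,cv2.COLOR_RGB2HSV);V=f.max(-1).astype(int);S=hsv[...,1]
zo=float(sys.argv[3]) if len(sys.argv)>3 else 0.
m0=(Z>.054+zo)&(Z<.078+zo)&(S<70)
m=cv2.morphologyEx(m0.astype(np.uint8),cv2.MORPH_CLOSE,np.ones((3,3)))
n,l,st,ce=cv2.connectedComponentsWithStats(m)
for i in range(1,n):
    if st[i,4]<100: continue
    k=(l==i)&m0;P=W[k]
    (cx,cy),r=cv2.minEnclosingCircle((P[:,:2]*1000).astype(np.float32))
    if not 22<r<42: continue
    ctr=np.array([cx,cy])/1000
    near=((X-ctr[0])**2+(Y-ctr[1])**2<.029**2)&(Z>.05+zo)
    med=np.median(V[near]);dk=near&(V<0.72*med)
    Q=W[dk][:,:2]
    a=np.degrees(np.arctan2(*(Q.mean(0)-ctr)[::-1])) if len(Q) else np.nan
    print(ce[i].round(),st[i,4],"ctr",ctr.round(4),"r",round(r,1),"mean",P[:,:2].mean(0).round(4),"z",np.median(P[:,2]).round(3),"clip n",len(Q),"ang",np.round(a,1),"rad",np.hypot(*(Q.mean(0)-ctr)).round(3) if len(Q) else None)
E
python3 jars.py wrist pics/w12.png; python3 jars.py top pics/t12.png
```

```text
[ 90. 165.] 2692 ctr [ 0.3496 -0.2503] r 31.1 mean [ 0.3505 -0.2475] z 0.065 clip n 331 ang 122.7 rad 0.015
[253. 166.] 2644 ctr [ 0.4684 -0.1188] r 31.0 mean [ 0.4678 -0.1175] z 0.065 clip n 4480 ang -135.7 rad 0.009
[282. 131.] 321 ctr [ 0.7849 -0.0896] r 33.9 mean [ 0.7844 -0.0903] z 0.068 clip n 3 ang -174.6 rad 0.027
[338. 258.] 289 ctr [ 0.3512 -0.25  ] r 30.6 mean [ 0.3513 -0.2503] z 0.066 clip n 35 ang 129.2 rad 0.015
```

View pics/w12.png

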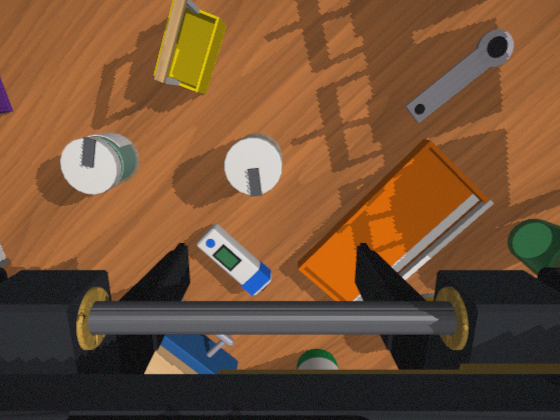

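```bash
sed -i 's/(Z>.05+zo)$/(Z>.05+zo)\&(Z<.085+zo)/' jars.py; python3 jars.py wrist pics/w13.png; python3 - <<'E'
import cv2
i=cv2.imread("pics/w13.png")[120:220,40:300];cv2.imwrite("pics/w13z.png",cv2.resize(i,None,fx=3,fy=3,interpolation=cv2.INTER_CUBIC))
E
python3 goto.py 0.4695 -0.119 0.10 0 0 0 48
```

```text
[252. 166.] 2652 ctr [ 0.4683 -0.1186] r 30.9 mean [ 0.4678 -0.1176] z 0.065 clip n 312 ang -35.4 rad 0.015
[ 90. 167.] 2694 ctr [ 0.3496 -0.2502] r 31.3 mean [ 0.3504 -0.2475] z 0.065 clip n 328 ang 122.9 rad 0.015
clock 44.28 grip 0.903 F [ 0.2 -0.2 -0.5] tilt [-0.2 -2.6] yaw 47.2 pos [ 0.4979 -0.1083  0.2437]
ROLL -0.8 then tool shift [144.2  18.1 -21.7]  | world delta [ -28.4  -10.7 -143.7]
```

View pics/w13z.png

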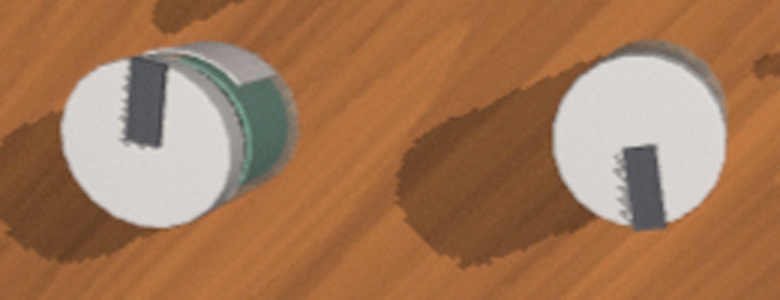

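```bash
python3 -m creep '[[0.1,[10,6,-8],-5.8],[0.1,[15,6,-8],0],[0.1,[15,4,-4],0],[0.1,[15,1,-1],0],[0.1,[15,0,0],0],[0.1,[10,0,0],0],[0.1,[5,0,0],0],[0.1,[0,0,0],0]]' >/dev/null; python3 goto.py 0.4695 -0.119 0.022 -27 0 0 53
```

```text
clock 44.95 grip 0.898 F [-0.4  0.5 -0.2] tilt [ 0.6 -2.9] yaw 52.0 pos [ 0.4761 -0.1196  0.1653]
ROLL -1.0 then tool shift [170.1  11.2   1.3]  | world delta [  -6.4   -0.7 -170.3]
```

```bash
python3 -m creep '[[0.1,[8,6,0],-1],[0.1,[14,4,1],0],[0.1,[18,0,0],0],[0.1,[18,0,0],0],[0.1,[15,0,0],0],[0.1,[8,0,0],0],[0.1,[4,0,0],0],[0.1,[0,0,0],0]]' >/dev/null; python3 goto.py 0.4695 -0.119 0.022 -27 0 0 53
```

```text
clock 45.62 grip 0.904 F [-0.3  0.1 -0.9] tilt [ 1.1 -3. ] yaw 53.1 pos [ 0.4728 -0.1165  0.0811]
ROLL 0.1 then tool shift [86.1  3.9 -2.2]  | world delta [ -2.7  -3.9 -86.1]
```

```bash
python3 -m creep '[[0.1,[8,3,-2],0],[0.1,[14,0,0],0],[0.1,[16,0,0],0],[0.1,[12,0,0],0],[0.1,[8,0,0],0],[0.1,[4,0,0],0],[0.1,[0,0,0],0]]' >/dev/null; python3 goto.py 0.4695 -0.119 0.022 -27 0 0 53
```

```text
clock 46.20 grip 0.902 F [-0.1 -0.8  0.2] tilt [ 1.8 -3.2] yaw 53.2 pos [ 0.4745 -0.1211  0.0217]
ROLL 0.2 then tool shift [26.5  5.3 -1.3]  | world delta [ -4.2   0.6 -26.7]
```

```bash
python3 -m creep '[[0.1,[8,4,-1],0],[0.1,[8,0,0],0],[0.1,[5,0,0],0],[0.1,[0,0,0],0]]' ; python3 goto.py 0.4695 -0.119 0.022 -27 0 0 53; python3 - <<'E'
from h import *
snap("wrist","pics/w14.png")
E
```

```text
clock: 46.53
position: [0.4727, -0.1212, 0.0008]
eef_rot: [-0.778, 1.441, 0.67]
ft_force: [-0.6, 0.7, -0.3]
grip_width: 0.907
clock 46.53 grip 0.907 F [-0.6  0.7 -0.3] tilt [ 2.  -3.3] yaw 53.2 pos [ 0.4727 -0.1212  0.0008]
ROLL 0.2 then tool shift [ 5.6  2.5 -0.7]  | world delta [-2.2  0.7 -5.7]
```

View pics/w14.png

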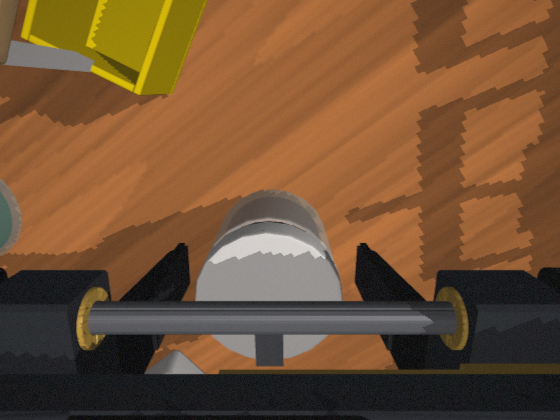

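```bash
python3 -m creep '[[0.3,[4,2,-0.7],0],[1,[0,0,0],0],[1,[0,0,0],0],[1,[0,0,0],0],[1,[0,0,0],0],[1,[0,0,0],0],[1,[0,0,0],0],[1,[0,0,0],0],[1,[0,0,0],0]]' 30; python3 goto.py 0.4695 -0.119 0.022 -27 0 0 53
```

```text
clock: 47.33
position: [0.4717, -0.1211, -0.0024]
eef_rot: [-0.779, 1.439, 0.668]
ft_force: [-0.1, -1.4, -0.5]
grip_width: 0.653
clock 47.33 grip 0.653 F [-0.1 -1.4 -0.5] tilt [ 2.1 -3.3] yaw 53.2 pos [ 0.4717 -0.1211 -0.0024]
ROLL 0.2 then tool shift [ 2.5  1.5 -0.2]  | world delta [-1.2  0.5 -2.5]
```

```bash
python3 -m creep '[[1,[-6,0,0],0],[1,[-12,0,0],0],[1,[-16,0,0],0],[1,[-20,0,0],0],[1,[-20,0,0],0],[1,[-15,0,0],0],[1,[-8,0,0],0],[1,[0,0,0],0]]' 30; python3 goto.py 0.6467 -0.0132 0.07 0 0 0 95.5
```

```text
clock: 48.0
position: [0.4637, -0.1135, 0.0962]
eef_rot: [-0.774, 1.446, 0.675]
ft_force: [0.5, -0.4, -1.9]
grip_width: 0.652
clock 48.00 grip 0.652 F [ 0.5 -0.4 -1.9] tilt [ 1.6 -3.1] yaw 53.2 pos [ 0.4637 -0.1135  0.0962]
ROLL -42.3 then tool shift [  25.7 -191.2   83.6]  | world delta [183.  100.3 -26.2]
```

```bash
python3 -m creep '[[1,[0,-5,5],-7],[1,[0,-10,10],-7],[1,[0,-12,12],-7],[1,[0,-14,8],-7],[1,[0,-16,6],-7],[1,[0,-18,6],-7],[1,[0,-18,5],0],[1,[0,-14,3],0],[1,[0,-6,1],0],[1,[0,0,0],0]]' 30; python3 goto.py 0.6467 -0.0132 0.07 0 0 0 95.5
```

```text
clock: 48.83
position: [0.5855, -0.0723, 0.0854]
eef_rot: [-1.337, 1.184, 1.263]
ft_force: [0.0, 0.4, -1.5]
grip_width: 0.649
clock 48.83 grip 0.649 F [ 0.   0.4 -1.5] tilt [ 0.7 -2.9] yaw 96.6 pos [ 0.5855 -0.0723  0.0854]
ROLL 1.1 then tool shift [ 13.1 -66.5  53.7]  | world delta [ 61.2  59.1 -15.4]
```

```bash
python3 -m creep '[[1,[0,-8,6],1],[1,[0,-14,11],0],[1,[0,-14,12],0],[1,[0,-12,10],0],[1,[0,-8,6],0],[1,[0,-4,3],0],[1,[0,0,0],0],[1,[0,0,0],0]]' 30; python3 goto.py 0.6467 -0.0132 0.005 -2.4 0 0 95.5
```

```text
clock: 49.5
position: [0.6355, -0.0181, 0.0768]
eef_rot: [-1.316, 1.204, 1.258]
ft_force: [-0.1, -0.1, -1.7]
grip_width: 0.652
clock 49.50 grip 0.652 F [-0.1 -0.1 -1.7] tilt [-0.1 -2.9] yaw 95.5 pos [ 0.6355 -0.0181  0.0768]
ROLL -0.0 then tool shift [ 73.8 -12.1   7.4]  | world delta [ 11.2   4.8 -74.2]
```

```bash
python3 -m creep '[[1,[4,-6,4],0],[1,[10,-5,3],0],[1,[12,-1,0],0],[1,[12,0,0],0],[1,[8,0,0],0],[1,[5,0,0],0],[1,[0,0,0],0],[1,[0,0,0],0]]' 30; python3 goto.py 0.6467 -0.0132 0.005 -2.4 0 0 95.5
```

```text
clock: 50.17
position: [0.6446, -0.014, 0.0174]
eef_rot: [-1.312, 1.209, 1.26]
ft_force: [-0.0, -0.1, -1.1]
grip_width: 0.651
clock 50.17 grip 0.651 F [-0.  -0.1 -1.1] tilt [-0.4 -3. ] yaw 95.4 pos [ 0.6446 -0.014   0.0174]
ROLL -0.1 then tool shift [14.7 -2.3  1.3]  | world delta [  2.1   0.7 -14.8]
```

```bash
python3 -m creep '[[1,[4,-2,1],0],[1,[4,0,0],0],[1,[3,0,0],0],[1,[0,0,0],0]]' 30; python3 goto.py 0.6467 -0.0132 0.005 -2.4 0 0 95.5
```

```text
clock: 50.5
position: [0.6473, -0.0136, 0.0063]
eef_rot: [-1.313, 1.208, 1.259]
ft_force: [0.1, 0.6, -3.3]
grip_width: 0.655
clock 50.50 grip 0.655 F [ 0.1  0.6 -3.3] tilt [-0.3 -3. ] yaw 95.4 pos [ 0.6473 -0.0136  0.0063]
ROLL -0.1 then tool shift [3.7 0.5 0.5]  | world delta [-0.6  0.3 -3.7]
```

```bash
python3 -m creep '[[1,[2,0,0],0],[1,[2,0,0],0]]' 30;python3 -m creep '[[1,[1.5,0,0],0],[1,[1,0,0],0]]' 30; python3 goto.py 0.6467 -0.0132 0.005 -2.4 0 0 95.5
```

```text
clock: 50.67
position: [0.6478, -0.0139, 0.0044]
eef_rot: [-1.313, 1.207, 1.258]
ft_force: [-8.0, 1.7, 11.4]
grip_width: 0.65
clock: 50.83
position: [0.6488, -0.014, 0.0046]
eef_rot: [-1.314, 1.206, 1.257]
ft_force: [-0.1, -0.6, 0.1]
grip_width: 0.652
clock 50.83 grip 0.652 F [-0.1 -0.6  0.1] tilt [-0.2 -3. ] yaw 95.4 pos [ 0.6488 -0.014   0.0046]
ROLL -0.1 then tool shift [2.  2.  0.9]  | world delta [-2.1  0.6 -2. ]
```

```bash
python3 -m creep '[[0.2,[0,0,0],0],[0.2,[0,0,0],0],[0.2,[0,0,0],0],[0.2,[0,0,0],0],[0.2,[-6,0,0],0],[0.2,[-10,0,0],0],[0.2,[-15,0,0],0],[0.2,[-20,0,0],0],[0.2,[-20,0,0],0],[0.2,[-12,0,0],0]]' 30;python3 -m creep '[[0.2,[-10,8,0],0],[0.2,[-5,14,0],0],[0.2,[0,16,0],0],[0.2,[0,16,0],0],[0.2,[0,10,0],0],[0.2,[0,0,0],0]]'; python3 jars.py wrist pics/w15.png 0.005;python3 jars.py top pics/t15.png
```

```text
clock: 51.67
position: [0.6485, -0.0095, 0.0911]
eef_rot: [-1.313, 1.207, 1.258]
ft_force: [0.0, -0.9, 0.1]
grip_width: 0.799
clock: 52.17
position: [0.5879, -0.0147, 0.1179]
eef_rot: [-1.322, 1.197, 1.246]
ft_force: [-0.4, 0.8, -0.1]
grip_width: 0.805
[270. 279.] 3183 ctr [ 0.6453 -0.0126] r 30.5 mean [ 0.6338 -0.0135] z 0.07 clip n 83 ang 46.1 rad 0.002
[283. 131.] 318 ctr [ 0.7864 -0.0897] r 33.8 mean [ 0.7844 -0.0906] z 0.068 clip n 0 ang nan rad None
[328. 270.] 296 ctr [ 0.3176 -0.2163] r 30.6 mean [ 0.3168 -0.2158] z 0.066 clip n 30 ang 129.9 rad 0.015
```

View pics/w15.png

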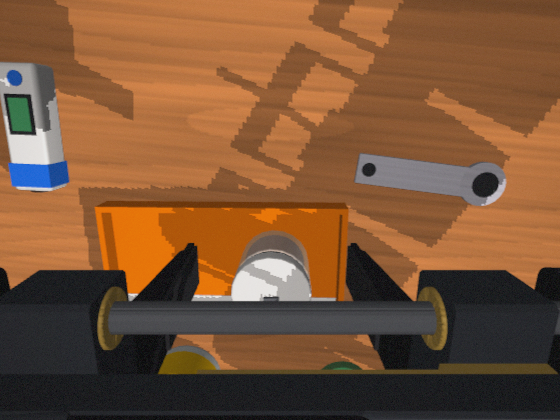

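```bash
python3 -m creep '[[0.1,[-15,5,0],6],[0.1,[-15,10,-4],7],[0.1,[-12,15,-8],7],[0.1,[-10,15,-10],7],[0.1,[-5,15,-15],7],[0.1,[0,10,-20],7],[0.1,[0,5,-20],7],[0.1,[0,0,-20],7],[0.1,[0,0,-20],0],[0.1,[0,0,-12],0]]'; python3 goto.py 0.317 -0.216 0.17 0 0 0 40
```

```text
clock: 53.1
position: [0.4501, -0.0972, 0.1806]
eef_rot: [-0.573, 1.509, 0.486]
ft_force: [0.7, -0.2, 1.1]
grip_width: 0.901
clock 53.10 grip 0.901 F [ 0.7 -0.2  1.1] tilt [ 0.8 -3.1] yaw 38.7 pos [ 0.4501 -0.0972  0.1806]
ROLL -1.3 then tool shift [  15.1   -4.7 -178. ]  | world delta [-133.1 -118.8  -10.6]
```

```bash
python3 -m creep '[[0.1,[0,0,-12],-1],[0.1,[0,0,-18],0],[0.1,[0,0,-22],0],[0.1,[0,0,-22],0],[0.1,[0,0,-20],0],[0.1,[0,0,-15],0],[0.1,[0,0,-10],0],[0.1,[0,0,-5],0],[0.1,[0,0,0],0]]'; python3 goto.py 0.317 -0.216 0.022 -27 0 0 40;  python3 jars.py wrist pics/w16.png
```

```text
clock: 53.85
position: [0.3536, -0.1823, 0.1853]
eef_rot: [-0.591, 1.503, 0.5]
ft_force: [-0.4, -0.0, -0.4]
grip_width: 0.897
clock 53.85 grip 0.897 F [-0.4 -0.  -0.4] tilt [ 1.  -3.1] yaw 39.9 pos [ 0.3536 -0.1823  0.1853]
ROLL -0.1 then tool shift [191.3   6.3 -46.3]  | world delta [ -36.2  -35.2 -190.3]
[220. 191.] 3518 ctr [ 0.3146 -0.216 ] r 31.1 mean [ 0.3144 -0.214 ] z 0.065 clip n 434 ang 122.5 rad 0.015
```

View pics/w16.png

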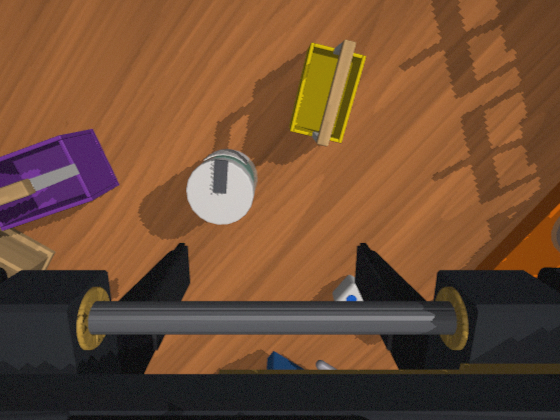

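```bash
python3 -m creep '[[0.1,[8,2,-10],2.5],[0.1,[14,2,-14],0],[0.1,[18,1,-12],0],[0.1,[18,0,-6],0],[0.1,[15,0,-2],0],[0.1,[8,0,0],0],[0.1,[4,0,0],0],[0.1,[0,0,0],0]]'; python3 goto.py 0.3155 -0.216 0.022 -27 0 0 37
```

```text
clock: 54.57
position: [0.3228, -0.2091, 0.1]
eef_rot: [-0.562, 1.503, 0.47]
ft_force: [-0.2, -0.3, -0.1]
grip_width: 0.9
clock 54.57 grip 0.900 F [-0.2 -0.3 -0.1] tilt [ 1.3 -3. ] yaw 37.8 pos [ 0.3228 -0.2091  0.1   ]
ROLL 0.8 then tool shift [105.    3.3  -8.9]  | world delta [  -6.7   -8.3 -104.9]
```

```bash
python3 -m creep '[[0.1,[6,2,-5],0.8],[0.1,[12,1,-3],0],[0.1,[16,0,0],0],[0.1,[16,0,0],0],[0.1,[14,0,0],0],[0.1,[10,0,0],0],[0.1,[5,0,0],0],[0.1,[0,0,0],0],[0.1,[0,0,0],0]]'; python3 goto.py 0.3155 -0.216 0.022 -27 0 0 37; python3 jars.py wrist pics/w17.png
```

```text
clock: 55.32
position: [0.3192, -0.2181, 0.0194]
eef_rot: [-0.558, 1.5, 0.454]
ft_force: [-0.6, 0.8, 0.6]
grip_width: 0.897
clock 55.32 grip 0.897 F [-0.6  0.8  0.6] tilt [ 1.7 -3.4] yaw 37.0 pos [ 0.3192 -0.2181  0.0194]
ROLL 0.0 then tool shift [24.2  3.7 -1.7]  | world delta [ -2.9   0.5 -24.3]
[268. 260.] 9930 ctr [ 0.3147 -0.2155] r 31.0 mean [ 0.3093 -0.2082] z 0.065 clip n 2316 ang 117.8 rad 0.008
```

View pics/w17.png

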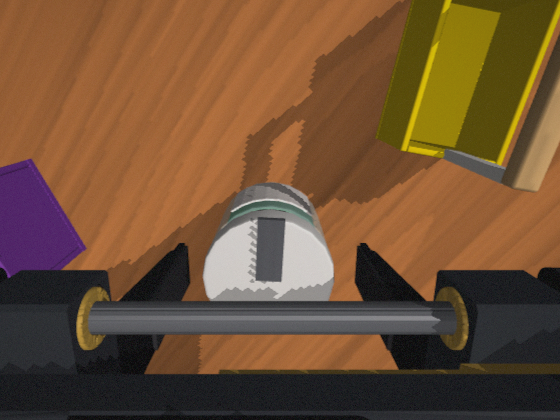

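```bash
python3 -m creep '[[0.1,[6,2,-1],0],[0.1,[7,1,0],0],[0.1,[6,0,0],0],[0.3,[1,0,0],0],[1,[0,0,0],0],[1,[0,0,0],0],[1,[0,0,0],0],[1,[0,0,0],0],[1,[0,0,0],0],[1,[0,0,0],0]]' 30; python3 goto.py 0.3155 -0.216 0.022 -27 0 0 37
```

```text
clock: 56.2
position: [0.3187, -0.2189, -0.0001]
eef_rot: [-0.561, 1.497, 0.45]
ft_force: [0.1, -0.2, -1.7]
grip_width: 0.648
clock 56.20 grip 0.648 F [ 0.1 -0.2 -1.7] tilt [ 2.  -3.6] yaw 37.1 pos [ 3.187e-01 -2.189e-01 -1.000e-04]
ROLL 0.1 then tool shift [ 4.7  2.7 -1.1]  | world delta [-2.3  1.2 -4.8]
```

```bash
python3 -m creep '[[1,[-6,0,0],0],[1,[-14,0,0],0],[1,[-22,0,0],0],[1,[-30,0,0],0],[1,[-25,0,0],0],[1,[-12,0,0],0],[1,[-4,0,0],0],[1,[0,0,0],0]]' 30; python3 goto.py 0.6553 -0.1028 0.10 0 0 0 37
```

```text
clock: 56.87
position: [0.3122, -0.2091, 0.1172]
eef_rot: [-0.557, 1.5, 0.454]
ft_force: [-0.2, -0.1, -1.5]
grip_width: 0.648
clock 56.87 grip 0.648 F [-0.2 -0.1 -1.5] tilt [ 1.7 -3.3] yaw 37.1 pos [ 0.3122 -0.2091  0.1172]
ROLL 0.1 then tool shift [  21.3 -120.4  338.1]  | world delta [343.1 106.3 -17.2]
```

```bash
python3 -m creep '[[1,[0,-6,16],0],[1,[0,-11,30],0],[1,[0,-13,38],0],[1,[0,-13,38],0],[1,[0,-13,38],0],[1,[0,-13,38],0],[1,[0,-13,36],0],[1,[0,-11,30],0],[1,[0,-6,16],0],[1,[0,-2,6],0]]' 30; python3 goto.py 0.6553 -0.1028 0.10 0 0 0 37;python3 -m creep '[[1,[-2,0,0],7],[1,[-2,0,0],7],[1,[-2,0,0],7],[1,[0,0,0],7],[1,[0,0,0],7],[1,[0,0,0],7],[1,[0,0,0],7],[1,[0,0,0],7],[1,[0,0,0],7],[1,[0,0,0],7]]' 30; python3 goto.py 0.6553 -0.1028 0.005 0 0 0 96.5
```

```text
clock: 57.7
position: [0.6077, -0.1107, 0.1037]
eef_rot: [-0.548, 1.516, 0.459]
ft_force: [0.3, -0.8, -2.1]
grip_width: 0.653
clock 57.70 grip 0.653 F [ 0.3 -0.8 -2.1] tilt [ 0.7 -3.1] yaw 36.8 pos [ 0.6077 -0.1107  0.1037]
ROLL -0.2 then tool shift [  3.9 -22.1  42.9]  | world delta [47.6  7.9 -3.7]
clock: 58.53
position: [0.5945, -0.1094, 0.0919]
eef_rot: [0.436, 1.519, -0.518]
ft_force: [-0.6, 0.3, -2.2]
grip_width: 0.648
clock 58.53 grip 0.648 F [-0.6  0.3 -2.2] tilt [-1.  -2.8] yaw -34.9 pos [ 0.5945 -0.1094  0.0919]
ROLL 48.6 then tool shift [85.4 63.  -3.7]  | world delta [ 60.8   6.6 -86.9]
```

```bash
python3 -m creep '[[1,[-2,0,0],7],[1,[-2,0,0],7],[1,[-2,0,0],7],[1,[-2,0,0],7],[1,[-1,0,0],7],[1,[-1,0,0],7],[1,[-1,0,0],6.6],[1,[0,0,0],0]]' 30; python3 goto.py 0.6553 -0.1028 0.005 0 0 0 96.5
```

```text
clock: 59.2
position: [0.5814, -0.11, 0.0907]
eef_rot: [1.094, 1.248, -1.194]
ft_force: [-0.5, -0.7, -1.4]
grip_width: 0.647
clock 59.20 grip 0.647 F [-0.5 -0.7 -1.4] tilt [-2.2 -2.5] yaw -84.9 pos [ 0.5814 -0.11    0.0907]
ROLL -1.4 then tool shift [82.3 78.  -2.1]  | world delta [ 73.9   7.2 -85.7]
```

```bash
python3 -m creep '[[1,[0,8,0],-1.4],[1,[0,14,0],0],[1,[0,16,-1],0],[1,[0,16,-1],0],[1,[0,12,0],0],[1,[0,6,0],0],[1,[0,2,0],0],[1,[0,0,0],0]]' 30; python3 goto.py 0.6553 -0.1028 0.005 0 0 0 96.5
```

```text
clock: 59.87
position: [0.6538, -0.0994, 0.0798]
eef_rot: [1.054, 1.281, -1.162]
ft_force: [-0.3, 0.0, -2.4]
grip_width: 0.648
clock 59.87 grip 0.648 F [-0.3  0.  -2.4] tilt [-2.8 -2.4] yaw -82.0 pos [ 0.6538 -0.0994  0.0798]
ROLL 1.5 then tool shift [74.7  5.2  0.9]  | world delta [  1.5  -3.4 -74.8]
```

```bash
python3 -m creep '[[1,[6,3,0],1.5],[1,[12,2,0],0],[1,[14,0,0],0],[1,[12,0,0],0],[1,[8,0,0],0],[1,[4,0,0],0],[1,[0,0,0],0],[1,[0,0,0],0]]' 30; python3 goto.py 0.6553 -0.1028 0.005 0 0 0 96.5
```

```text
clock: 60.53
position: [0.6511, -0.1015, 0.0157]
eef_rot: [1.067, 1.277, -1.182]
ft_force: [-0.3, -0.5, -1.4]
grip_width: 0.651
clock 60.53 grip 0.651 F [-0.3 -0.5 -1.4] tilt [-3.2 -2.3] yaw -83.2 pos [ 0.6511 -0.1015  0.0157]
ROLL 0.3 then tool shift [10.5  4.6  1.4]  | world delta [  4.2  -1.3 -10.7]
```

```bash
python3 -m creep '[[1,[3,3,1],0.3],[1,[3,1,0],0],[1,[2,0,0],0],[1,[0,0,0],0]]' 30; python3 goto.py 0.6553 -0.1028 0.005 0 0 0 96.5;python3 -m creep '[[1,[2,0,0],0],[1,[0,0,0],0]]' 30; python3 goto.py 0.6553 -0.1028 0.005 0 0 0 96.5
```

```text
clock: 60.87
position: [0.6563, -0.1027, 0.0082]
eef_rot: [1.072, 1.272, -1.185]
ft_force: [-0.7, -0.4, -2.3]
grip_width: 0.649
clock 60.87 grip 0.649 F [-0.7 -0.4 -2.3] tilt [-3.1 -2.4] yaw -83.6 pos [ 0.6563 -0.1027  0.0082]
ROLL -0.1 then tool shift [ 3.3 -0.9 -0.2]  | world delta [-1.  -0.1 -3.2]
clock: 61.03
position: [0.6569, -0.1029, 0.0067]
eef_rot: [1.072, 1.271, -1.184]
ft_force: [-1.5, 0.2, -1.5]
grip_width: 0.648
clock 61.03 grip 0.648 F [-1.5  0.2 -1.5] tilt [-3.  -2.4] yaw -83.6 pos [ 0.6569 -0.1029  0.0067]
ROLL -0.1 then tool shift [ 1.8 -1.4 -0.3]  | world delta [-1.6  0.1 -1.7]
```

```bash
python3 -m creep '[[1,[2,-0.5,0],0],[1,[1.5,0,0],0]]' 30; python3 -m creep '[[1,[1,0,0],0]]' 30; python3 goto.py 0.6553 -0.1028 0.005 0 0 0 96.5
```

```text
clock: 61.2
position: [0.6576, -0.1031, 0.006]
eef_rot: [1.074, 1.269, -1.182]
ft_force: [-3.8, 0.3, 7.0]
grip_width: 0.645
clock: 61.28
position: [0.6577, -0.1031, 0.006]
eef_rot: [1.074, 1.269, -1.182]
ft_force: [-0.8, 0.8, 1.6]
grip_width: 0.649
clock 61.28 grip 0.649 F [-0.8  0.8  1.6] tilt [-2.8 -2.4] yaw -83.6 pos [ 0.6577 -0.1031  0.006 ]
ROLL -0.1 then tool shift [ 1.2 -2.3 -0.6]  | world delta [-2.4  0.3 -1. ]
```

```bash
python3 -m creep '[[0.22,[0,0,0],0],[0.22,[0,0,0],0],[0.22,[0,0,0],0],[0.22,[0,0,0],0],[0.22,[-6,0,0],0],[0.22,[-10,0,0],0],[0.22,[-15,0,0],0],[0.22,[-20,0,0],0],[0.22,[-20,0,0],0],[0.22,[-12,0,0],0]]' 30; python3 goto.py 0.548 -0.229 0.15 0 0 0 95.5; python3 - <<'E'
from h import *
snap("scene","pics/s5.png")
i=cv2.imread("pics/s5.png")[140:340,100:360];cv2.imwrite("pics/s5z.png",cv2.resize(i,None,fx=3,fy=3,interpolation=cv2.INTER_CUBIC))
E
```

```text
clock: 62.12
position: [0.661, -0.0994, 0.0935]
eef_rot: [1.073, 1.271, -1.184]
ft_force: [0.6, 0.3, 0.5]
grip_width: 0.779
clock 62.12 grip 0.779 F [0.6 0.3 0.5] tilt [-3.  -2.4] yaw -83.6 pos [ 0.661  -0.0994  0.0935]
ROLL 0.9 then tool shift [ -45.2 -127.6  120.1]  | world delta [-113.  -129.6   56.5]
```

View pics/s5z.png

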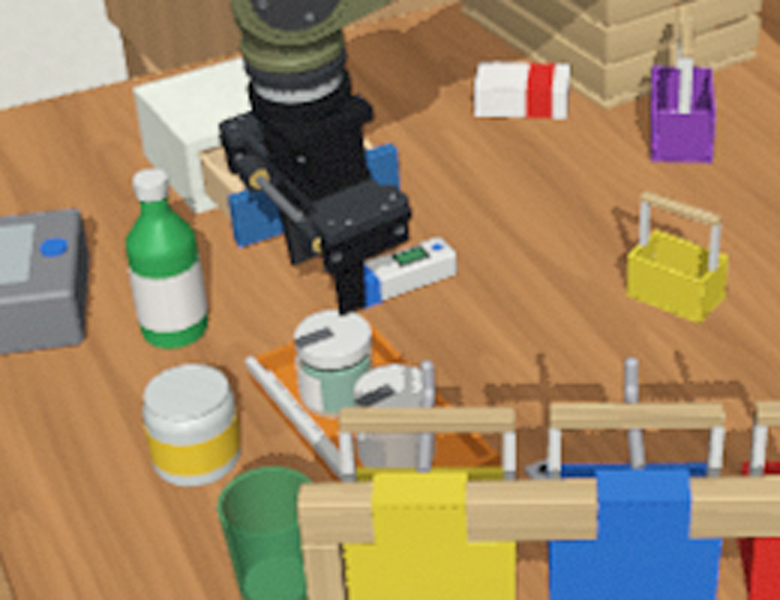

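```bash
python3 -m creep '[[0.4,[-12,-6,6],2],[0.4,[-12,-12,12],2.3],[0.4,[-10,-16,15],0],[0.4,[-6,-18,17],0],[0.4,[-3,-18,17],0],[0.4,[0,-18,17],0],[0.4,[0,-14,13],0],[0.4,[0,-8,8],0],[0.4,[0,-3,3],0],[0.4,[0,0,0],0]]'; python3 goto.py 0.548 -0.229 0.1 0 0 0 92.1; cat > thermo.py <<'E'
import sys
from h import *
s,c=snap(sys.argv[1],sys.argv[2]);W=world(s,c);f=c["frame"];X,Y,Z=[W[...,i] for i in range(3)]
m=((X>.45)&(X<.66)&(Y>-.29)&(Y<-.17)&(Z>.012)&(Z<.036)).astype(np.uint8)
n,l,st,ce=cv2.connectedComponentsWithStats(m);i=1+np.argmax(st[1:,4]);P=W[l==i]
P=P[P[:,2]>.021];r=cv2.minAreaRect((P[:,:2]*1000).astype(np.float32));print(st[i,4],ce[i],np.round(r[0],1),np.round(r[1],1),round(r[2],1),"z",np.median(P[:,2]).round(4))
E
python3 thermo.py wrist pics/w18.png; python3 thermo.py top pics/t18.png
```

```text
clock: 63.0
position: [0.55, -0.2164, 0.1586]
eef_rot: [1.14, 1.217, -1.247]
ft_force: [0.7, 0.4, 0.2]
grip_width: 0.605
clock 63.00 grip 0.605 F [0.7 0.4 0.2] tilt [-2.5 -2.6] yaw -88.8 pos [ 0.55   -0.2164  0.1586]
ROLL -0.9 then tool shift [59.2  0.1  9.9]  | world delta [ -2.  -12.6 -58.6]
3807 [278.69083268 186.56527449] [ 546.9 -228.2] [104.5  34.2] 3.3 z 0.025
41 [329.7804878  214.17073171] [ 504.1 -235.2] [16.4 26.9] 8.5 z 0.0266
```

View pics/w18.png

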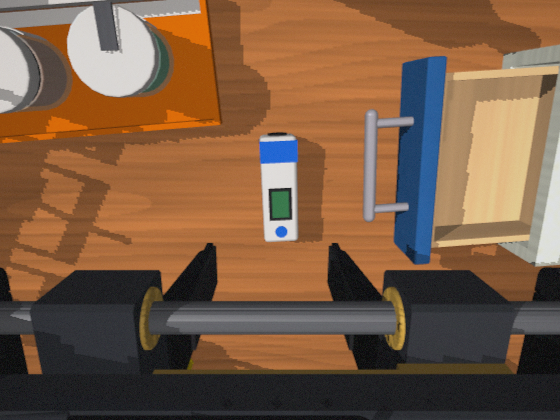

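```bash
cat > drawer.py <<'E'
import sys
from h import *
s,c=snap(sys.argv[1],sys.argv[2]);W=world(s,c);f=c["frame"];X,Y,Z=[W[...,i] for i in range(3)]
hsv=cv2.cvtColor(f,cv2.COLOR_RGB2HSV);H,S,V=[hsv[...,i].astype(int) for i in range(3)]
reg=(X>.42)&(X<.75)&(Y<-.28)&(Y>-.62)
def rect(m,nm):
    m=m.astype(np.uint8);n,l,st,ce=cv2.connectedComponentsWithStats(m)
    if n<2: print(nm,"none");return
    i=1+np.argmax(st[1:,4]);P=W[l==i];r=cv2.minAreaRect((P[:,:2]*1000).astype(np.float32));print(nm,st[i,4],np.round(r[0],1),np.round(r[1],1),round(r[2],1),"z",np.median(P[:,2]).round(4),"x",np.percentile(P[:,0],[1,99]).round(4),"y",np.percentile(P[:,1],[1,99]).round(4))
rect(reg&(H>100)&(H<122)&(S>120)&(Z>.055),"front top")
rect(reg&(Z>.018)&(Z<.027)&(Y<-.345)&(H<30),"floor")
rect(reg&(Z>.05)&(Z<.062)&(Y<-.345)&(H<30)&(S>40),"sidewall")
rect(reg&(Z>.036)&(Z<.055)&(S<60)&(Y>-.335),"handle")
rect(reg&(Z>.07)&(Z<.09),"unit")
E
python3 drawer.py wrist pics/w19.png; python3 drawer.py top pics/t19.png
```

```text
front top 4654 [ 577.2 -348.5] [172.3  15.9] 4.8 z 0.0659 x [0.4942 0.6614] y [-0.3598 -0.335 ]
floor 13777 [ 582.3 -423.6] [139.   90.2] 4.5 z 0.0207 x [0.5133 0.6513] y [-0.4707 -0.3796]
sidewall 2092 [ 579.9 -407.8] [153.2  95.7] 4.8 z 0.0565 x [0.5046 0.6582] y [-0.4565 -0.356 ]
handle 1775 [ 574.8 -319.6] [98.4 37.3] 4.7 z 0.0471 x [0.5271 0.6212] y [-0.3339 -0.2983]
unit 2871 [ 564.5 -445.1] [144.5  22.9] 13.4 z 0.078 x [0.4962 0.6289] y [-0.4692 -0.4394]
front top 230 [ 575.3 -325.8] [169.5  60.5] 3.7 z 0.0662 x [0.4927 0.6583] y [-0.36   -0.2982]
floor 677 [ 588.6 -412.6] [132.1  85.9] 4.9 z 0.022 x [0.5241 0.6539] y [-0.4562 -0.3699]
sidewall 52 [ 511.2 -407.4] [ 9.8 85.3] 1.0 z 0.0572 x [0.5057 0.5166] y [-0.4501 -0.3651]
handle 56 [ 556.8 -309.4] [60.7 11.8] 5.2 z 0.0466 x [0.5269 0.5868] y [-0.3165 -0.302 ]
unit 2237 [ 592.9 -511.4] [184.1 138.3] 3.9 z 0.0792 x [0.5021 0.6816] y [-0.5801 -0.4416]
```

```bash
python3 -m creep '[[0.4,[8,0,5],-1.8],[0.4,[14,0,4],0],[0.4,[16,0,2],0],[0.4,[14,0,0],0],[0.4,[8,0,0],0],[0.4,[4,0,0],0],[0.4,[0,0,0],0]]'; python3 goto.py 0.547 -0.2285 0.007 -27 0 0 93
```

```text
clock: 63.78
position: [0.5515, -0.2255, 0.0881]
eef_rot: [1.113, 1.239, -1.219]
ft_force: [-0.3, 1.0, 0.1]
grip_width: 0.603
clock 63.78 grip 0.603 F [-0.3  1.   0.1] tilt [-2.6 -2.5] yaw -86.6 pos [ 0.5515 -0.2255  0.0881]
ROLL 0.4 then tool shift [108.3  -0.8  -0.6]  | world delta [  -5.7   -4.2 -108.1]
```

```bash
python3 -m creep '[[0.4,[8,0,0],0.3],[0.4,[14,0,0],0],[0.4,[18,0,0],0],[0.4,[18,0,0],0],[0.4,[14,0,0],0],[0.4,[8,0,0],0],[0.4,[4,0,0],0],[0.4,[0,0,0],0]]'; python3 goto.py 0.547 -0.2285 0.008 -27 0 0 93
```

```text
clock: 64.45
position: [0.5499, -0.2296, -0.0006]
eef_rot: [1.118, 1.231, -1.221]
ft_force: [-0.9, 0.3, 0.8]
grip_width: 0.601
clock 64.45 grip 0.601 F [-0.9  0.3  0.8] tilt [-2.3 -2.6] yaw -86.9 pos [ 0.5499 -0.2296 -0.0006]
ROLL 0.1 then tool shift [18.5 -3.2 -0.9]  | world delta [ -4.   -0.1 -18.4]
```

```bash
python3 -m creep '[[0.4,[6,-3,-1],0],[0.4,[5,0,0],0],[0.4,[3,0,0],0],[0.4,[0,0,0],0]]'; python3 goto.py 0.547 -0.2285 0.008 -27 0 0 93
```

```text
clock: 64.78
position: [0.5476, -0.2301, -0.0137]
eef_rot: [1.118, 1.227, -1.219]
ft_force: [-0.9, 0.1, 0.4]
grip_width: 0.601
clock 64.78 grip 0.601 F [-0.9  0.1  0.4] tilt [-2.1 -2.7] yaw -86.9 pos [ 0.5476 -0.2301 -0.0137]
ROLL 0.1 then tool shift [ 5.3 -1.3 -0.7]  | world delta [-1.6  0.3 -5.2]
```

```bash
python3 -m creep '[[0.4,[3,-1,-0.5],0],[0.7,[0,0,0],0],[1,[0,0,0],0],[1,[0,0,0],0],[1,[0,0,0],0],[1,[0,0,0],0],[1,[0,0,0],0],[1,[0,0,0],0]]' 30; python3 goto.py 0.547 -0.2285 0.008 -27 0 0 93
```

```text
clock: 65.45
position: [0.5478, -0.2304, -0.0152]
eef_rot: [1.119, 1.224, -1.217]
ft_force: [-0.7, -0.5, 0.0]
grip_width: 0.354
clock 65.45 grip 0.354 F [-0.7 -0.5  0. ] tilt [-1.9 -2.8] yaw -86.9 pos [ 0.5478 -0.2304 -0.0152]
ROLL 0.1 then tool shift [ 3.8 -1.5 -0.8]  | world delta [-1.7  0.6 -3.8]
```

```bash
python3 -m creep '[[1,[-6,0,0],0],[1,[-12,0,0],0],[1,[-18,0,0],0],[1,[-22,0,0],0],[1,[-22,0,0],0],[1,[-14,0,0],0],[1,[-8,0,0],0],[1,[-3,0,0],0],[1,[0,0,0],0]]' 30; python3 goto.py 0.581 -0.398 0.09 -15 0 0 94.7;  python3 - <<'E'
from h import *
snap("wrist","pics/w20.png")
E
```

```text
clock: 66.2
position: [0.5512, -0.2245, 0.0995]
eef_rot: [1.119, 1.224, -1.217]
ft_force: [0.2, 0.8, -0.8]
grip_width: 0.358
clock 66.20 grip 0.358 F [ 0.2  0.8 -0.8] tilt [-1.9 -2.8] yaw -86.9 pos [ 0.5512 -0.2245  0.0995]
ROLL -1.6 then tool shift [ 31.9  16.1 174.8]  | world delta [  29.3 -174.2  -24.4]
```

View pics/w20.png

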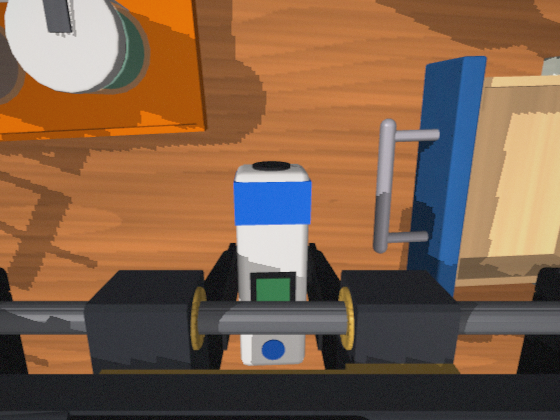

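```bash
python3 -m creep '[[1,[0,1,8],-1.6],[1,[0,2,16],0],[1,[0,2,22],0],[1,[0,2,26],0],[1,[0,2,26],0],[1,[0,2,24],0],[1,[0,2,18],0],[1,[0,1,10],0],[1,[0,0,5],0],[1,[0,0,0],0]]' 30; python3 goto.py 0.581 -0.398 0.08 -15 0 0 94.7
```

```text
clock: 67.08
position: [0.5721, -0.3863, 0.0913]
eef_rot: [1.1, 1.256, -1.206]
ft_force: [1.0, 0.7, -0.1]
grip_width: 0.36
clock 67.08 grip 0.360 F [ 1.   0.7 -0.1] tilt [-2.9 -2.2] yaw -85.5 pos [ 0.5721 -0.3863  0.0913]
ROLL -0.2 then tool shift [26.2  8.6 12. ]  | world delta [  8.2 -12.3 -26.2]
```

```bash
python3 -m creep '[[1,[2,5,6],0],[1,[5,3,4],0],[1,[8,0,0],0],[1,[6,0,0],0],[1,[0,0,0],0],[1,[0,0,0],0]]' 30; python3 goto.py 0.581 -0.398 0.024 -15 0 0 94.7; python3 - <<'E'
from h import *
snap("wrist","pics/w21.png")
E
```

```text
clock: 67.58
position: [0.5797, -0.3932, 0.0655]
eef_rot: [1.1, 1.262, -1.205]
ft_force: [0.2, 0.3, -1.1]
grip_width: 0.358
clock 67.58 grip 0.358 F [ 0.2  0.3 -1.1] tilt [-3.1 -2. ] yaw -85.3 pos [ 0.5797 -0.3932  0.0655]
ROLL -0.0 then tool shift [56.5  3.3  3.6]  | world delta [  0.5  -5.3 -56.5]
```

View pics/w21.png

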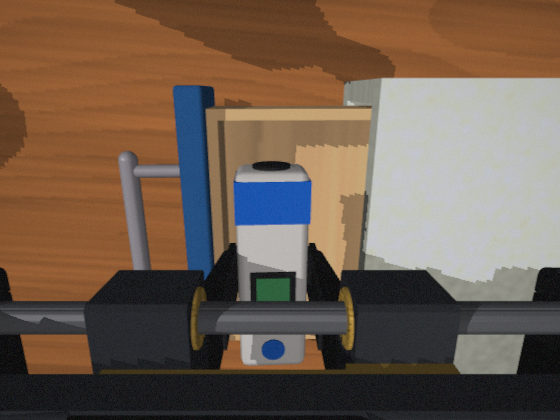

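```bash
python3 -m creep '[[1,[5,1,2],0],[1,[9,1,1],0],[1,[10,0,0],0],[1,[8,0,0],0],[1,[5,0,0],0],[1,[3,0,0],0],[1,[0,0,0],0]]' 30; python3 goto.py 0.581 -0.398 0.024 -15 0 0 94.7
```

```text
clock: 68.22
position: [0.5795, -0.3969, 0.0212]
eef_rot: [1.099, 1.263, -1.204]
ft_force: [0.3, 0.4, -0.9]
grip_width: 0.357
clock 68.22 grip 0.357 F [ 0.3  0.4 -0.9] tilt [-3.1 -2. ] yaw -85.3 pos [ 0.5795 -0.3969  0.0212]
ROLL 0.0 then tool shift [12.2  1.2  1.3]  | world delta [  0.7  -1.6 -12.2]
```

```bash
python3 -m creep '[[1,[4,1,1],0],[1,[4,0,0],0],[1,[3,0,0],0],[1,[0,0,0],0]]' 30;python3 -m creep '[[1,[2,0,0],0],[1,[1,0,0],0]]' 30; python3 goto.py 0.581 -0.398 0.022 -15 0 0 94.7
```

```text
clock: 68.55
position: [0.5802, -0.3986, 0.0093]
eef_rot: [1.099, 1.263, -1.204]
ft_force: [-0.6, -0.9, -0.4]
grip_width: 0.354
clock: 68.72
position: [0.5804, -0.3992, 0.0072]
eef_rot: [1.099, 1.262, -1.204]
ft_force: [-2.1, 0.9, 3.7]
grip_width: 0.355
clock 68.72 grip 0.355 F [-2.1  0.9  3.7] tilt [-3. -2.] yaw -85.3 pos [ 0.5804 -0.3992  0.0072]
ROLL -0.0 then tool shift [ 0.1 -0.1 -0.6]  | world delta [-0.2  0.6 -0.1]
```

Touching the floor. Release narrowly and lift.

```bash
python3 -m creep '[[0.56,[0,0,0],0],[0.56,[0,0,0],0],[0.56,[0,0,0],0],[0.56,[-5,0,0],0],[0.56,[-8,0,0],0],[0.56,[-12,0,0],0],[0.56,[-18,0,0],0],[0.56,[-20,0,0],0],[0.56,[-20,0,0],0],[0.56,[-12,0,0],0]]'; python3 goto.py 0.57 -0.25 0.1 0 0 0 94.7;  python3 - <<'E'
from h import *
snap("wrist","pics/w22.png")
E
```

```text
clock: 69.55
position: [0.5852, -0.3948, 0.1082]
eef_rot: [1.099, 1.264, -1.204]
ft_force: [0.0, -0.3, -0.1]
grip_width: 0.44
clock 69.55 grip 0.440 F [ 0.  -0.3 -0.1] tilt [-3.1 -1.9] yaw -85.3 pos [ 0.5852 -0.3948  0.1082]
ROLL -0.0 then tool shift [   4.2   -3.  -145.8]  | world delta [-15.2 144.8  -8.2]
```

View pics/w22.png

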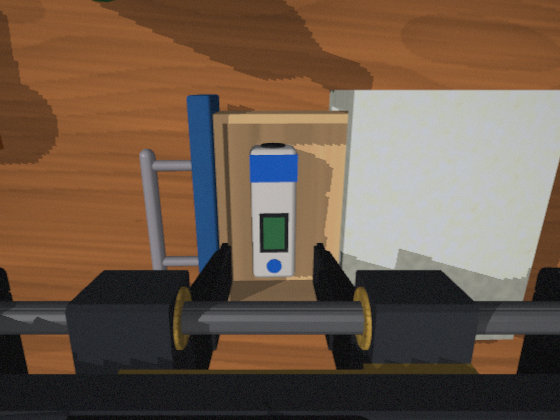

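```bash
python3 -m creep '[[1,[0,0,-10],0],[1,[0,0,-18],0],[1,[0,0,-24],0],[1,[0,0,-26],0],[1,[0,0,-26],0],[1,[0,0,-22],0],[1,[0,0,-14],0],[1,[0,0,-6],0],[1,[0,0,0],0]]'; python3 goto.py 0.570 -0.255 0.032 -27 0 0 94.7
```

```text
clock: 70.35
position: [0.5709, -0.2402, 0.1026]
eef_rot: [1.1, 1.262, -1.206]
ft_force: [-0.0, 0.1, -0.5]
grip_width: 0.004
clock 70.35 grip 0.004 F [-0.   0.1 -0.5] tilt [-3.1 -2. ] yaw -85.4 pos [ 0.5709 -0.2402  0.1026]
ROLL -0.1 then tool shift [98.1  1.9 12.5]  | world delta [ -2.4 -15.7 -97.6]
```

```bash
python3 -m creep '[[1,[8,1,0],0],[1,[14,0,0],0],[1,[16,0,0],0],[1,[16,0,0],0],[1,[14,0,0],0],[1,[10,0,0],0],[1,[5,0,0],0],[1,[0,0,0],0],[1,[0,0,0],0]]'; python3 goto.py 0.575 -0.29 0.032 -27 0 0 94.7
```

```text
clock: 71.1
position: [0.5655, -0.2497, 0.0084]
eef_rot: [1.103, 1.261, -1.213]
ft_force: [0.3, -1.0, 0.0]
grip_width: 0.006
clock 71.10 grip 0.006 F [ 0.3 -1.   0. ] tilt [-3.3 -2. ] yaw -85.8 pos [ 0.5655 -0.2497  0.0084]
ROLL -0.5 then tool shift [ 4.3  4.8 41.6]  | world delta [  7.9 -41.2  -3.4]
```

```bash
python3 -m creep '[[1,[0,2,8],0],[1,[0,2,12],0],[1,[0,2,12],0],[1,[0,1,12],0],[1,[0,0,12],0],[1,[0,0,12],0],[1,[0,0,12],0],[1,[0,0,12],0],[1,[0,0,8],0],[1,[0,0,4],0]]'; python3 goto.py 0.582 -0.385 0.032 -27 0 0 94.7
```

```text
clock: 71.93
position: [0.5836, -0.3654, 0.0145]
eef_rot: [1.106, 1.256, -1.212]
ft_force: [0.1, 1.6, -0.4]
grip_width: 0.007
clock 71.93 grip 0.007 F [ 0.1  1.6 -0.4] tilt [-3.  -2.1] yaw -85.9 pos [ 0.5836 -0.3654  0.0145]
ROLL -0.6 then tool shift [10.3 -4.1 19.9]  | world delta [ -3.  -20.6  -9.4]
```

```bash
python3 -m creep '[[1,[3,0,3],0],[1,[3,0,3],0],[1,[2,0,4],0],[1,[1,0,4],0],[1,[0,0,4],0]]'; python3 goto.py 0.582 -0.395 0.032 -27 0 0 94.7; python3 drawer.py wrist pics/w23.png
```

```text
clock: 72.35
position: [0.5854, -0.3837, 0.0074]
eef_rot: [1.11, 1.258, -1.209]
ft_force: [-1.2, 17.4, 8.7]
grip_width: 0.006
clock 72.35 grip 0.006 F [-1.2 17.4  8.7] tilt [-3.  -1.8] yaw -85.9 pos [ 0.5854 -0.3837  0.0074]
ROLL -0.6 then tool shift [ 3.  -5.6 11.6]  | world delta [ -4.8 -12.1  -2.3]
front top 8887 [ 628.7 -432.2] [84.2 15.6] 4.5 z 0.066 x [0.5887 0.67  ] y [-0.4408 -0.422 ]
floor 6 [ 676.6 -464.8] [0.  1.8] 4.4 z 0.0227 x [0.6765 0.6767] y [-0.4657 -0.4639]
sidewall 402 [ 620.7 -444.9] [78.4  3.9] 2.8 z 0.0569 x [0.5833 0.6594] y [-0.4484 -0.4416]
handle none
unit 25821 [ 634.6 -464.1] [83.9 50.7] 5.0 z 0.0787 x [0.5975 0.675 ] y [-0.4857 -0.4369]
```

View pics/w23.png

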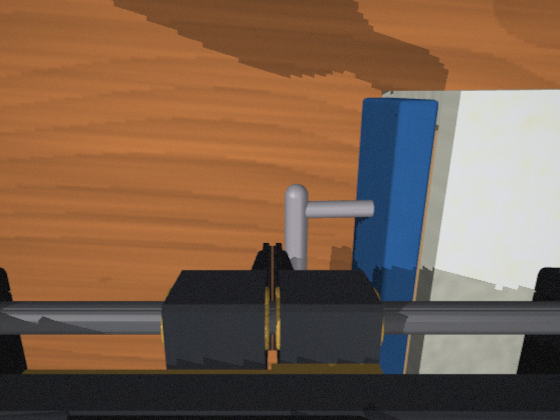

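```bash
python3 -m creep '[[1,[0,0,4],0],[1,[0,0,4],0],[1,[0,0,5],0]]'; python3 -m creep '[[1,[0,0,5],0],[1,[0,0,5],0]]';  python3 drawer.py wrist pics/w24.png
python3 - <<'E'
import cv2
i=cv2.imread("pics/w24.png")[80:330,330:560];cv2.imwrite("pics/w24z.png",cv2.resize(i,None,fx=2.4,fy=2.4,interpolation=cv2.INTER_CUBIC))
E
```

```text
clock: 72.65
position: [0.5851, -0.3827, 0.0076]
eef_rot: [1.125, 1.285, -1.202]
ft_force: [-2.4, 16.6, 9.6]
grip_width: 0.006
clock: 72.82
position: [0.5848, -0.3818, 0.0078]
eef_rot: [1.136, 1.306, -1.196]
ft_force: [-3.7, 15.1, 8.8]
grip_width: 0.001
front top 8967 [ 629.7 -432.1] [82.4 15.6] 4.3 z 0.0661 x [0.5906 0.6702] y [-0.4407 -0.4221]
floor 3 [ 673.9 -436.4] [0.6 0.6] 52.2 z 0.0212 x [0.6735 0.674 ] y [-0.4368 -0.4361]
sidewall 384 [ 621.7 -444.6] [76.4  3.8] 2.7 z 0.0568 x [0.585  0.6597] y [-0.4478 -0.4412]
handle none
unit 25474 [ 635.3 -462.5] [82.1 47.2] 4.7 z 0.0788 x [0.6002 0.6751] y [-0.4827 -0.4369]
```

View pics/w24z.png

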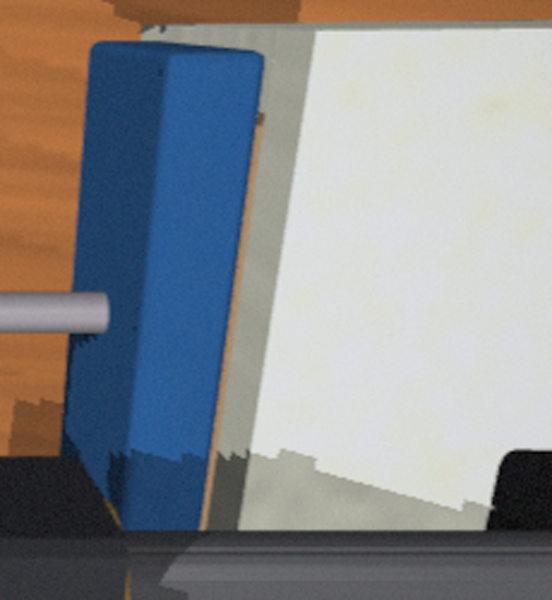

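```bash
python3 -m creep '[[1,[0,0,-8],0],[1,[0,0,-14],0],[1,[0,0,-18],0],[1,[-5,0,-18],0],[1,[-10,0,-10],0],[1,[-18,0,0],0],[1,[-22,0,0],0],[1,[-25,0,0],0],[1,[-25,0,0],0],[1,[-15,0,0],0]]'; python3 -m creep '[[1,[-20,-10,0],0],[1,[-25,-20,0],0],[1,[-25,-25,0],0],[1,[-20,-25,0],0],[1,[-10,-25,0],0],[1,[0,-25,0],0],[1,[0,-25,0],0],[1,[0,-20,0],0],[1,[0,-10,0],0],[1,[0,0,0],0]]'; python3 drawer.py wrist pics/w25.png; python3 drawer.py top pics/t25.png; python3 jars.py top pics/t26.png 0.005;python3 jars.py wrist pics/w26.png 0.005; python3 - <<'E'
from h import *
snap("scene","pics/s6.png")
E
```

```text
clock: 73.7
position: [0.5837, -0.3058, 0.1271]
eef_rot: [1.129, 1.319, -1.199]
ft_force: [0.4, -1.0, 0.2]
grip_width: 0.007
clock: 74.53
position: [0.4036, -0.3234, 0.259]
eef_rot: [1.117, 1.292, -1.195]
ft_force: [0.9, -0.1, -0.3]
grip_width: 0.002
front top 1625 [ 538.4 -439. ] [82.5 15.6] 4.6 z 0.0659 x [0.498  0.5773] y [-0.4478 -0.4288]
floor 4 [ 496. -450.] [0.3 1.2] 75.2 z 0.022 x [0.4954 0.4966] y [-0.4503 -0.4497]
sidewall 3 [ 494.9 -450.3] [0.  0.7] 9.5 z 0.0563 x [0.4948 0.495 ] y [-0.4506 -0.4499]
handle none
unit 13506 [ 541.6 -514.3] [ 82.2 136.4] 4.7 z 0.0785 x [0.499  0.5823] y [-0.5807 -0.4458]
front top 63 [ 566.1 -380.7] [ 37.9 225.6] 57.0 z 0.0681 x [0.475  0.6673] y [-0.4381 -0.3092]
floor 5 [ 507.6 -574.1] [12.6  0.7] 84.9 z 0.0227 x [0.5072 0.5084] y [-0.5802 -0.5679]
sidewall 1 [ 675.3 -436.7] [0. 0.] 0.0 z 0.0599 x [0.6753 0.6753] y [-0.4367 -0.4367]
handle 3 [ 730.9 -283.2] [1.4 6.5] 50.1 z 0.0469 x [0.728  0.7329] y [-0.2857 -0.2811]
unit 1728 [ 592.2 -510.9] [182.4 141.4] 4.9 z 0.0795 x [0.5063 0.682 ] y [-0.5809 -0.4412]
[282. 131.] 305 ctr [ 0.7866 -0.0905] r 33.2 mean [ 0.7856 -0.0904] z 0.068 clip n 0 ang nan rad None
[288. 166.] 274 ctr [ 0.6613 -0.102 ] r 32.0 mean [ 0.6607 -0.1025] z 0.07 clip n 29 ang -0.0 rad 0.011
[260. 171.] 274 ctr [ 0.649  -0.0115] r 32.4 mean [ 0.6477 -0.0126] z 0.071 clip n 31 ang 4.5 rad 0.015
```

View pics/s6.png

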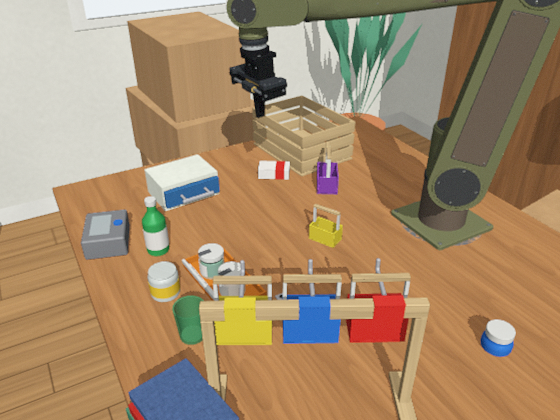

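View pics/t25.png

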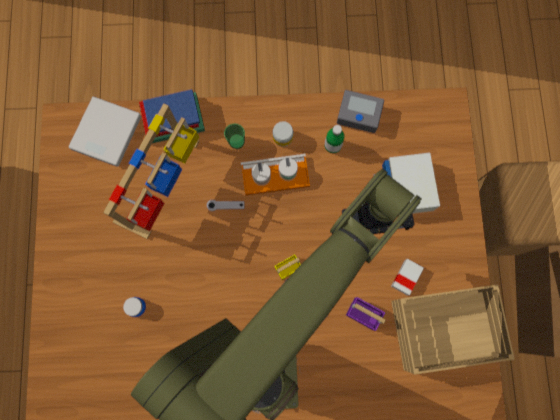

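View pics/w25.png

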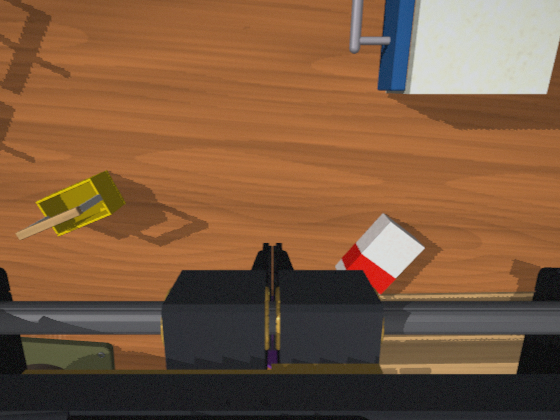

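```bash
python3 - <<'E'
from h import *
s,c=snap("top","pics/t27.png");W=world(s,c);f=c["frame"]
q=np.array([.6414,.3443]);xd=np.array([.4583,.8888]);yd=np.array([-.8888,.4583])
hsv=cv2.cvtColor(f,cv2.COLOR_RGB2HSV)
rx=(W[...,:2]-q)@xd+.063;ry=(W[...,:2]-q)@yd
for n,S in [("red",.1135),("blue",-.0066),("yellow",-.1265)]:
    m=(abs(ry-S)<.065)&(rx>-.04)&(rx<.045)&(W[...,2]>.25)&(W[...,2]<.275)&(hsv[...,1]>60)&(hsv[...,1]<160)
    k=m&(abs(ry-S)>.008)
    P=np.c_[rx[k],ry[k]-S,W[k][:,2]-.25];print(n,k.sum(),"bar top med",np.median(P,0).round(4),"y range",np.percentile(P[:,1],[2,98]).round(3))
a=f[100:260,90:320][:,:,::-1];cv2.imwrite("pics/t27z.png",cv2.resize(a,None,fx=3.4,fy=3.4,interpolation=cv2.INTER_CUBIC))
for n,(x0,y0,z0) in dict(tumbler=(235,130,0),tin=(283,130,0),lotion=(335,135,0),opener=(225,205,0)).items():
    d=np.load("top0.npz")["W"];print(n,d[y0,x0].round(3),W[y0,x0].round(3))
E
```

```text
red 142 bar top med [-0.0013 -0.0081  0.0091] y range [-0.049  0.047]
blue 128 bar top med [-0.0021  0.0084  0.009 ] y range [-0.048  0.05 ]
yellow 120 bar top med [-0.0018  0.0116  0.0084] y range [-0.046  0.049]
tumbler [0.81  0.071 0.029] [0.811 0.071 0.026]
tin [ 0.789 -0.092  0.066] [ 0.787 -0.092  0.073]
lotion [ 0.744 -0.259  0.122] [ 0.74  -0.258  0.133]
opener [ 0.556  0.114 -0.007] [0.552 0.112 0.011]
```

View pics/t27z.png

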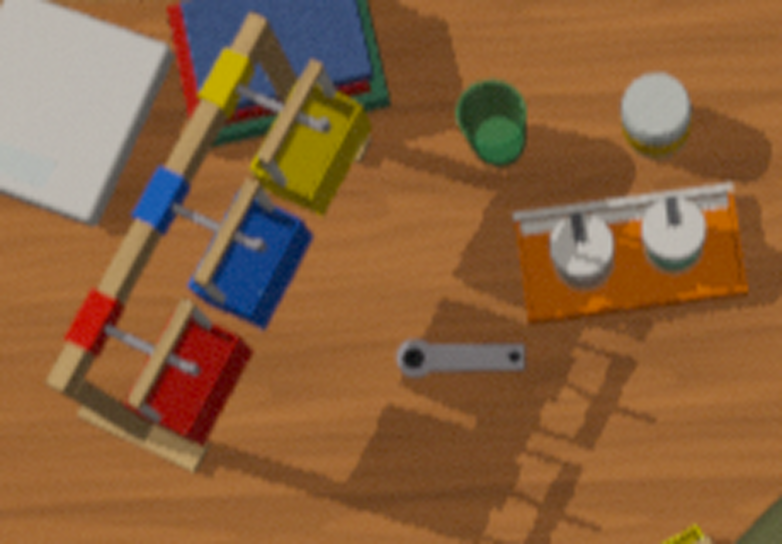

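```bash
python3 -m creep '[[1,[0,0,0],0],[1,[0,0,0],0],[1,[0,0,0],0]]'; python3 -c "
from rig import workorder
print(workorder.finish_job())"
```

```text
clock: 75.08
position: [0.4069, -0.3225, 0.256]
eef_rot: [1.115, 1.3, -1.192]
ft_force: [0.0, 0.4, -0.1]
grip_width: 0.004
the job is handed in; nothing more can be done
None
```

The job is done and handed in at about 75 s of the 208 s allowed; no verdict was reported. The yellow, blue and red pails hang on their own hooks, both jars stand in the tray, and the thermometer is in the shut drawer.

**Last checks, from the camera pictures:**
- **Pails:** each bar is within 3 mm of its seat along the arm and about 2 mm sideways. The tops read 8–9 mm above the seats, where 10 mm is expected.
- **Jars:** both are upright, with their bases at tray-floor height. The clips point at the stripe, about 1° off for jar_a and 5° off for jar_b.
- **Thermometer and drawer:** the thermometer lay flat before I pushed. The drawer front now sits flush against the unit and stopped at about 15 N. I worked this out from the pictures and did not read the joint itself.
- **Bystanders:** the tumbler, tin, lotion and opener are where they started.

**What went wrong or disagreed:**
- **Finger length:** the fingers end about 27 mm short of the stated tool point. My first two grips on the yellow pail therefore closed on nothing, and I corrected for this from then on.
- **Tool tilt:** the tool drifted up to about 8° off vertical on fast moves. I brought it back to about 3° before handling the jars.
- **Jar B:** it was found about 5 cm from its first position, so I measured it again before gripping.
- **Jar B's clip angle:** the wrist and top cameras differed by about 7° before the grip. I used a value in between, and the final top picture agrees with it.

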